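Stopper the tube block with the hand roller

ROBOT

A 7-joint arm with a two-finger parallel gripper is mounted at the origin on a cart in front of the work surface, level with it; the furniture and walls round the work are solid. World frame = base frame: x ahead of the robot, y to its left, z up, the work surface at z = 0. Lengths are in m, angles in degrees, forces in N, time in s.
With the tool pointing down it reaches from about 0.4 to 0.85 m from the base axis. Payload 4.5 kg.
Tool frame: the origin (TCP) lies on the centre line of the jaws, within the pads' length; the fingertips stand 19 mm ahead of it and the grasp point (between the pads) is the TCP; z points along the fingers, y is the line along which they close (so a half turn about z gives the same grasp; the last joint's range is limited). The gripper opens to 85 mm and grips with 20 to 120 N. Pads are 22 mm wide; open, the fingers measure 114 mm over their backs; the gripper's body (76 mm by 85 mm) begins 54 mm behind the grasp point. The pads swing forward as they close: fully open they stand 13 mm farther back than shut.
Start: joints at [69.546, 39.483, -11.15, 89.685, 9.013, 51.709, -12.324], TCP at [0.238, -0.578, 0.25] pointing down, gripper open.
Joint ranges: [-172.22, 172.22], [-26.19, 119.32], [-84.43, 86.54], [7.71, 146.69], [-57.33, 237.33], [2.42, 119.75], [-152.13, 152.13]. Speed limits (degrees/s): [147.25, 147.25, 180, 180, 180, 180, 180].

INTERFACE

Orientations are given as a 3x3 rotation matrix whose columns are the frame's x, y, z axes.
In Python, from station import get_state, grab_frame, camera_info, job_done gives the robot as it stands.
- The arm moves only by the shell command python3 -m crank 'ROWS' [OPENING] [FORCE]. ROWS is JSON, a list of rows, each a list of 6 numbers: the shift along the tool's x, y, z in mm, then the turn, a rotation vector about the tool's x, y, z in degrees. A call has exactly 10 rows; each row shifts and turns the commanded pose from where the row before left it, along the tool's axes as they then stand; what a row does not reach is not made up. A row lasts 1/8 s, in which the tool goes at most 62.5 mm and 10.7 degrees, less where a joint would pass 70% of its speed; a pose out of reach is approached as far as the arm can. A call is refused whole if a number of a shift passes 62.5 or a number of a turn 10.7, either way. A call with a gripper value outside its range is refused whole. OPENING is the closure, from 0 (fully open) to 1 (shut), set as the call begins (- or left out, the last holds). The fingers move at their own pace and stop on an object; FORCE is the grip in N (left out, the last holds). Time passes only in rows, so rows that do not move let the fingers close, or fill a call up. It gives the time, the measured TCP pose, the force, the opening and the grip force at its end, in the units of the state.
- get_state(): the state, without advancing time (a new reading comes with each control period).
- grab_frame(name): name is "side" or "top"; returns the picture (480x640x3 uint8, red, green, blue); there is no depth.
- camera_info(name): a dict with "K" (3x3 intrinsics, pixels), "world_from_camera" (4x4, takes a point from camera to world coordinates). Camera axes: x right, y up, looking along -z (the intrinsics and any distortion apply to the point x, -y, -z); pixel columns grow to the right and rows downward; lengths in m; the calibration is good to about 2 mm. A picture is of the moment at which its call begins. camera_info takes no time and is no camera call.
- job_done(): hands the job in; it is judged then, once.
The state is a dict: "time": time; "joint_pos": joint angles; "joint_vel": joint speeds; "tau": joint torques, N m; "tool_pos": TCP position; "tcp_rot": TCP orientation; "wrist_force": force on the tool from outside, world axes, zero at the start; "wrist_torque": the same for the moment, N m; "grip_width": finger opening in m; "finger_force": force on a finger pad.
Only numpy, scipy, OpenCV 4.12 (cv2) and the standard library are available. Lean on these libraries where they do the work, as an engineer would, in place of code of your own. Each camera call takes 0.05 s, during which the arm holds its last target. There are 200 camera calls.

TASK

Push the tube block home into the corner of the jig, tight and square against both stop bars, before any stopper is pressed. Lay each stopper strip that is in the tray on a tube row of its own, then run the hand roller firmly along each strip so that all its stoppers are fully home; once pressing begins, touch the strips with the roller only, never the fingers. Leave the block against the stops and the roller upright in its stand, and do not knock the other things about.

Things in the scene. Friction and masses are not known exactly. Their poses are not given: they have to be found in the camera images.
- jig: Fixed jig: grey plate 200 (x) x 220 (y) x 8 mm with two dark steel stop bars 20 mm high above it. Far bar: inner face at x = +78 mm, from y = -100 to +90. It takes the thrust of rolling. Right bar: inner face at y = -93 mm, from x = -70 to +66. Origin: under the plate's centre, on the bench; x points roughly away from the robot, z up.
- block: Loose aluminium tube block 116 (x) x 138 (y) x 30 mm, about 0.55 kg, on the jig's plate; origin centre of underside. Square against both bars its origin is at (20, -24, 8) mm in the jig. Three tube rows along its x at y = -42, 0, +42 mm, tubes at x = -33, -11, 11, 33, mouths 11 wide, 14 deep. A laid strip has its origin at x = 0 of a row, z = 30 mm, along x either way round.
- roller: Palm roller, 0.28 kg, 98 mm tall, upright in its stand. Origin: lowest point of wheel. Wheel 40 mm dia, 16 wide, spins freely about y (rolls along x), axle at z = 20. Crown plate 52 (x) x 50 (y), z = 46 to 52; black grip 26 (x) x 32 (y), z = 52 to 86; head 40 x 40, z = 86 to 98 mm. Hold the grip from above across x, fingertips just over the crown.
- stand: Fixed roller stand, origin under its middle on the bench: base 90 x 84 x 6 mm, two walls along x (60 long, 8 thick, tops 52 mm above the bench) 34 mm apart inside. Wheel and fork hang between the walls (fork 26 mm wide), the crown rests on them; the parked roller's origin is 6 mm above the stand's.
- tray: Fixed black slide tray 185 (x) x 245 (y) x 16 mm with a rim; the strips wait on its floor, 3 mm above the bench. Origin: centre of its underside.
- donor_block_a: Bystander: embedding cassette with paraffin block, 28 x 41 x 12 mm.
- bottle: Bystander: reagent bottle 39 mm wide, 98 mm tall, standing.
- lab_timer: Bystander: small timer 62 x 24 x 58 mm, standing.
- label_tape: Bystander: roll of tape 73 mm wide, 19 mm high.
- strip_a: Stopper strip (may be absent), 46 g: grey bar 92 (x) x 17 (y) x 5 mm, origin centre of its underside. Four captive white stoppers at x = -33, -11, 11, 33 mm: head 12 mm across, its top 5.5 mm above the bar before pressing; round-ended spigot 9 mm thick reaching 5 mm below the bar, on which the strip stands in the tray. Take it by the bar across 17 mm.
- strip_a_s0 (a joint): How far stopper 0 (x = -33 mm) of strip_a is pushed down through its bar: 0 as supplied, 5 mm (0.005) fully home, head nearly level with the bar. It takes about 8 N, and stays where it is left.
- strip_a_s1 (a joint): How far stopper 1 (x = -11 mm) of strip_a is pushed down through its bar: 0 as supplied, 5 mm (0.005) fully home, head nearly level with the bar. It takes about 8 N, and stays where it is left.
- strip_a_s2 (a joint): How far stopper 2 (x = 11 mm) of strip_a is pushed down through its bar: 0 as supplied, 5 mm (0.005) fully home, head nearly level with the bar. It takes about 8 N, and stays where it is left.
- strip_a_s3 (a joint): How far stopper 3 (x = 33 mm) of strip_a is pushed down through its bar: 0 as supplied, 5 mm (0.005) fully home, head nearly level with the bar. It takes about 8 N, and stays where it is left.
- strip_b: Stopper strip (may be absent), 46 g: grey bar 92 (x) x 17 (y) x 5 mm, origin centre of its underside. Four captive white stoppers at x = -33, -11, 11, 33 mm: head 12 mm across, its top 5.5 mm above the bar before pressing; round-ended spigot 9 mm thick reaching 5 mm below the bar, on which the strip stands in the tray. Take it by the bar across 17 mm.
- strip_b_s0 (a joint): How far stopper 0 (x = -33 mm) of strip_b is pushed down through its bar: 0 as supplied, 5 mm (0.005) fully home, head nearly level with the bar. It takes about 8 N, and stays where it is left.
- strip_b_s1 (a joint): How far stopper 1 (x = -11 mm) of strip_b is pushed down through its bar: 0 as supplied, 5 mm (0.005) fully home, head nearly level with the bar. It takes about 8 N, and stays where it is left.
- strip_b_s2 (a joint): How far stopper 2 (x = 11 mm) of strip_b is pushed down through its bar: 0 as supplied, 5 mm (0.005) fully home, head nearly level with the bar. It takes about 8 N, and stays where it is left.
- strip_b_s3 (a joint): How far stopper 3 (x = 33 mm) of strip_b is pushed down through its bar: 0 as supplied, 5 mm (0.005) fully home, head nearly level with the bar. It takes about 8 N, and stays where it is left.
- strip_c: Stopper strip (may be absent), 46 g: grey bar 92 (x) x 17 (y) x 5 mm, origin centre of its underside. Four captive white stoppers at x = -33, -11, 11, 33 mm: head 12 mm across, its top 5.5 mm above the bar before pressing; round-ended spigot 9 mm thick reaching 5 mm below the bar, on which the strip stands in the tray. Take it by the bar across 17 mm.
- strip_c_s0 (a joint): How far stopper 0 (x = -33 mm) of strip_c is pushed down through its bar: 0 as supplied, 5 mm (0.005) fully home, head nearly level with the bar. It takes about 8 N, and stays where it is left.
- strip_c_s1 (a joint): How far stopper 1 (x = -11 mm) of strip_c is pushed down through its bar: 0 as supplied, 5 mm (0.005) fully home, head nearly level with the bar. It takes about 8 N, and stays where it is left.
- strip_c_s2 (a joint): How far stopper 2 (x = 11 mm) of strip_c is pushed down through its bar: 0 as supplied, 5 mm (0.005) fully home, head nearly level with the bar. It takes about 8 N, and stays where it is left.
- strip_c_s3 (a joint): How far stopper 3 (x = 33 mm) of strip_c is pushed down through its bar: 0 as supplied, 5 mm (0.005) fully home, head nearly level with the bar. It takes about 8 N, and stays where it is left.

How it is judged (in metres and radians):
On the way, in this order (a step that is already met when the one before it is completed fails the run):
1. the block is home against both stop bars, with no stopper pressed yet (x of block in the frame of jig between 0.0175 and 0.0225 m and y of block in the frame of jig between -0.0265 and -0.0215 m and z of block in the frame of jig below 0.011 m and angle between the x axis of block and the x axis of jig, either way round below 0.03 rad and value of joint each of strip_a_s0, strip_a_s1, strip_a_s2, strip_a_s3, strip_b_s0, strip_b_s1, strip_b_s2, strip_b_s3, strip_c_s0, strip_c_s1, strip_c_s2, strip_c_s3 below 0.0015 m), for 0.2 s.
2. every strip lies on a tube row and all its stoppers are home (x of strip_a in the frame of block between -0.006 and 0.006 m and z of strip_a in the frame of block between 0.026 and 0.034 m and (y of strip_a in the frame of block between -0.048 and -0.036 m or y of strip_a in the frame of block between -0.006 and 0.006 m or y of strip_a in the frame of block between 0.036 and 0.048 m) and x of strip_b in the frame of block between -0.006 and 0.006 m and z of strip_b in the frame of block between 0.026 and 0.034 m and (y of strip_b in the frame of block between -0.048 and -0.036 m or y of strip_b in the frame of block between -0.006 and 0.006 m or y of strip_b in the frame of block between 0.036 and 0.048 m) and x of strip_c in the frame of block between -0.006 and 0.006 m and z of strip_c in the frame of block between 0.026 and 0.034 m and (y of strip_c in the frame of block between -0.048 and -0.036 m or y of strip_c in the frame of block between -0.006 and 0.006 m or y of strip_c in the frame of block between 0.036 and 0.048 m) and value of joint each of strip_a_s0, strip_a_s1, strip_a_s2, strip_a_s3, strip_b_s0, strip_b_s1, strip_b_s2, strip_b_s3, strip_c_s0, strip_c_s1, strip_c_s2, strip_c_s3 above 0.0035 m), for 0.2 s.
At the end, for the whole second after the job is handed in: Block within 2.5 mm of touching both stops and square within 0.03 rad; every strip present within 6 mm of the middle of a tube row with all four stoppers pushed at least 3.5 of 5 mm; roller upright in its stand within 12 mm; all at rest (all of step 2 and x of block in the frame of jig between 0.0175 and 0.0225 m and y of block in the frame of jig between -0.0265 and -0.0215 m and z of block in the frame of jig below 0.011 m and angle between the x axis of block and the x axis of jig, either way round below 0.03 rad and horizontal distance between roller and stand below 0.012 m and angle between roller's own z axis and vertical below 0.12 rad and z of roller in the frame of stand below 0.012 m and linear speed of each of block, roller below 0.02 m/s).
It fails at once if fingers on a strip after one of its stoppers has been pressed ((contact force between the fingers and strip_a above 2 N and value of joint any of strip_a_s0, strip_a_s1, strip_a_s2, strip_a_s3 above 0.002 m) or (contact force between the fingers and strip_b above 2 N and value of joint any of strip_b_s0, strip_b_s1, strip_b_s2, strip_b_s3 above 0.002 m) or (contact force between the fingers and strip_c above 2 N and value of joint any of strip_c_s0, strip_c_s1, strip_c_s2, strip_c_s3 above 0.002 m)).
It fails at once if a bystander knocked about (moved over 4 cm) (distance of any of donor_block_a, bottle, lab_timer, label_tape from where it was at the start of the episode above 0.04 m).
Of strip_a, strip_b, strip_c only 2 to 3 are there at a start; the rules pass over those that are not, and their reading is None.
At some moment in a run one of block may be knocked a few centimetres aside while the robot is not near it.
Once in a run the grip may slacken for a moment while it holds something.
It also fails if it takes over 210 s, if anything falls off the work surface, if the arm or the gripper's body presses on something with over 40 N, if the wrist force passes 120 N, or if a joint passes its speed limit or range.

## Working session

There is one attempt and no reset: what is moved stays moved. The work goes in short steps, Python scripts to look and compute and a shell command to move; the robot and the scene stay as the last step left them, time stands still between calls to the robot, and variables do not carry over. Pictures are saved under pics/ and viewed, at most 14 in all, crops included, and the job is handed in when it is done.

```bash
mkdir -p pics; cat > h.py <<'E'
import numpy as np,cv2
from station import *
def shot(name,fn,crop=None,scale=1):
    im=grab_frame(name)[:,:,::-1].copy()
    cv2.imwrite('pics/raw_'+fn+'.png',im)
    if crop: x0,y0,x1,y1=crop; im=im[y0:y1,x0:x1]
    if scale!=1: im=cv2.resize(im,None,fx=scale,fy=scale,interpolation=cv2.INTER_CUBIC)
    cv2.imwrite('pics/'+fn+'.png',im)
def p2w(name,uv,z):
    c=camera_info(name);K=np.array(c['K']);T=np.array(c['world_from_camera'])
    uv=np.atleast_2d(np.array(uv,float))
    d=np.c_[(uv[:,0]-K[0,2])/K[0,0],-(uv[:,1]-K[1,2])/K[1,1],-np.ones(len(uv))]@T[:3,:3].T
    o=T[:3,3];s=(z-o[2])/d[:,2]
    return o+s[:,None]*d
def w2p(name,P):
    c=camera_info(name);K=np.array(c['K']);T=np.array(c['world_from_camera'])
    q=(np.atleast_2d(P)-T[:3,3])@T[:3,:3]
    q=q*[1,-1,-1]
    u=q@K.T
    return u[:,:2]/u[:,2:]
def st():
    s=get_state();print(s['time'],np.round(s['tool_pos'],4),np.round(s['tcp_rot'],3).tolist(),'F',np.round(s['wrist_force'],1),'w',s['grip_width'],s['finger_force']);return s
E
python3 - <<'E'
from h import *
np.set_printoptions(suppress=True,precision=4)
st();shot('top','t0');shot('side','s0')
for n in('top','side'):print(camera_info(n))
E
```

```text
0.0 [ 0.2378 -0.5773  0.2495] [[0.925, 0.381, -0.001], [0.381, -0.925, 0.002], [-0.0, -0.002, -1.0]] F [ 0.5 -0.1 -1. ] w 0.0852909620969751 0.0
{'K': array([[510.0107,   0.    , 326.2323],
       [  0.    , 510.0107, 235.1712],
       [  0.    ,   0.    ,   1.    ]]), 'world_from_camera': array([[-0.0245,  0.984 , -0.1764,  0.396 ],
       [-0.9997, -0.0246,  0.0014,  0.0373],
       [-0.003 ,  0.1763,  0.9843,  1.1738],
       [ 0.    ,  0.    ,  0.    ,  1.    ]])}
{'K': array([[550.4064,   0.    , 315.7221],
       [  0.    , 550.4064, 237.7181],
       [  0.    ,   0.    ,   1.    ]]), 'world_from_camera': array([[-0.9971, -0.042 ,  0.0627,  0.6588],
       [ 0.0754, -0.521 ,  0.8502,  1.3357],
       [-0.0031,  0.8525,  0.5227,  0.8476],
       [ 0.    ,  0.    ,  0.    ,  1.    ]])}
```

View pics/t0.png

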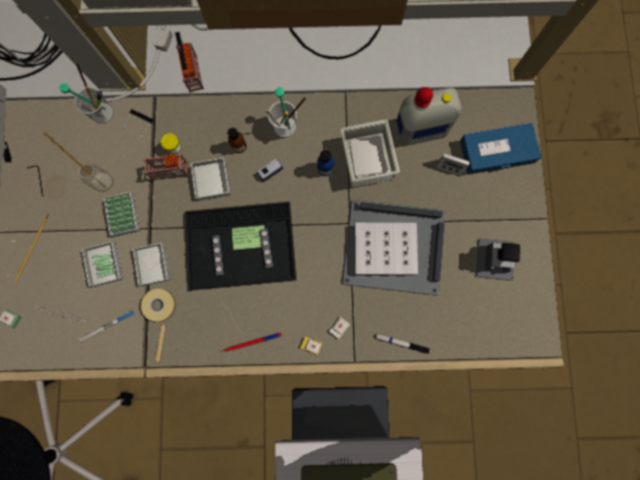

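View pics/s0.png

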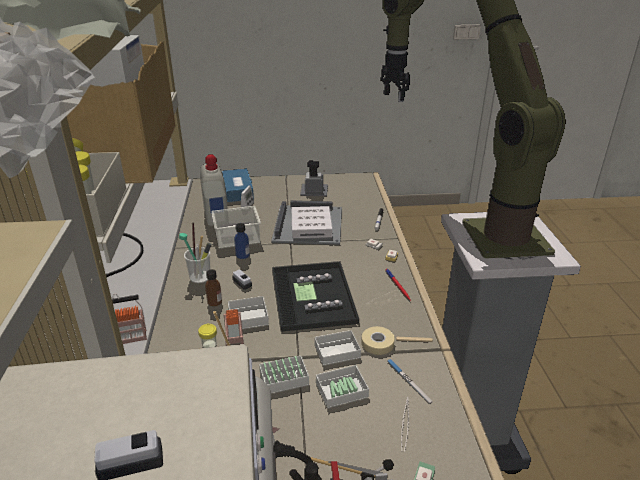

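The top view shows the jig at about px (395,248) with the white-topped block at (386,248), the roller in its stand at (500,258), and the tray at (240,245). Two strips lie in the tray at (217,255) and (266,248). I'll enlarge for measurement.

```bash
python3 - <<'E'
import cv2
im=cv2.imread('pics/raw_t0.png')
cv2.imwrite('pics/t0a.png',cv2.resize(im[190:305,330:530],None,fx=4,fy=4,interpolation=cv2.INTER_CUBIC))
cv2.imwrite('pics/t0b.png',cv2.resize(im[195:295,175:305],None,fx=5,fy=5,interpolation=cv2.INTER_CUBIC))
E
```

```text
(no output)
```

View pics/t0a.png

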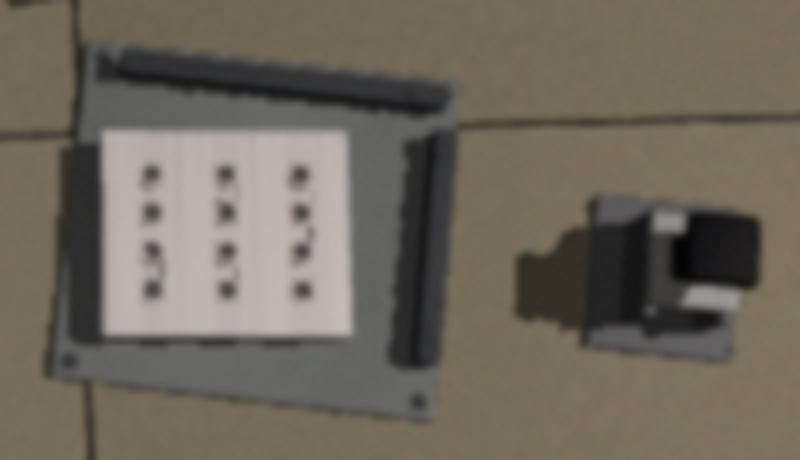

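View pics/t0b.png

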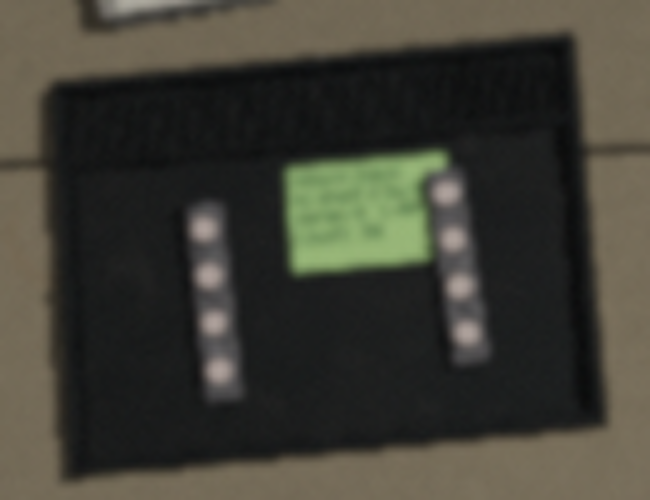

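```bash
cat >> h.py <<'E'
def fit(name,uv,loc,z):
    """2-D rigid fit of local (m) points to pixels on plane z -> x,y,yaw deg, resid mm"""
    w=p2w(name,uv,z)[:,:2];l=np.array(loc,float)
    a=(w-w.mean(0));b=(l-l.mean(0))
    th=np.arctan2((b[:,0]*a[:,1]-b[:,1]*a[:,0]).sum(),(a*b).sum())
    R=np.array([[np.cos(th),-np.sin(th)],[np.sin(th),np.cos(th)]])
    t=w.mean(0)-R@l.mean(0)
    return np.r_[t,np.degrees(th)],np.round(1e3*np.linalg.norm(l@R.T+t-w,axis=1),1)
E
python3 - <<'E'
from h import *
np.set_printoptions(suppress=True,precision=4)
A=lambda p,s,x,y:(np.array(p,float)+.5)/s-.5+[x,y]
a=lambda p:A(p,4,330,190); b=lambda p:A(p,5,175,195)
q=lambda X,Y:[[X,Y],[X,-Y],[-X,-Y],[-X,Y]]
print('jig',fit('top',a([(88,42),(455,85),(432,418),(50,376)]),q(.1,.11),.008))
print('blk',fit('top',a([(101,130),(347,130),(353,335),(104,335)]),q(.058,.069),.038))
rows=[(u,v) for u in(.042,0,-.042) for v in(.033,.011,-.011,-.033)]
print('blktubes',fit('top',a([(151,175),(151,212),(152,252),(152,290),(226,175),(226,212),(227,252),(227,290),(300,175),(300,212),(301,252),(302,290)]),[(v,u) for u,v in rows],.038))
L=[(.033,0),(.011,0),(-.011,0),(-.033,0)]
print('sL',fit('top',b([(204,228),(209,275),(214,322),(219,370)]),L,.0185))
print('sR',fit('top',b([(447,192),(453,239),(460,286),(466,332)]),L,.0185))
print('tray',fit('top',b([(50,88),(572,40),(603,425),(70,475)]),q(.0925,.1225),.016))
print('stand BL BR TL',p2w('top',a([(585,345),(732,360),(592,197)]),.006))
print('standfit',fit('top',a([(592,197),(732,360),(585,345)]),[(.045,.042),(-.045,-.042),(-.045,.042)],.006))
print('head',fit('top',a([(692,215),(758,217),(756,286),(680,283)]),q(.02,.02),.104))
s=get_state();R=np.array(s['tcp_rot']);print(R.T@[1,0,0],R.T@[0,1,0])
E
```

```text
jig (array([ 0.5742, -0.1195, -7.9528]), array([2.2, 3.3, 2.5, 1.7]))
blk (array([ 0.5678, -0.0986, -1.3963]), array([1. , 0.9, 0.6, 0.5]))
blktubes (array([ 0.5676, -0.0986, -1.5746]), array([0.4, 0.4, 0.4, 0.2, 0.6, 0.5, 0.4, 0.2, 0.4, 0.6, 0.3, 0.3]))
sL (array([0.5648, 0.2868, 6.7139]), array([0.1, 0. , 0.1, 0.2]))
sR (array([0.5788, 0.1746, 7.483 ]), array([0.1, 0.2, 0.3, 0.3]))
tray (array([0.5844, 0.2358, 3.985 ]), array([2.3, 2.4, 2.5, 2.8]))
stand BL BR TL [[ 0.5019 -0.3049  0.006 ]
 [ 0.4912 -0.3882  0.006 ]
 [ 0.5877 -0.3155  0.006 ]]
standfit (array([ 0.5402, -0.3518, -6.5865]), array([2.1, 0.5, 1.6]))
head (array([ 0.5414, -0.3521, -7.0925]), array([4.6, 1.4, 2.9, 1.2]))
[ 0.9246  0.381  -0.0008] [ 0.381  -0.9246  0.0015]
```

```bash
cat >> h.py <<'E'
JIG=np.array([.5742,-.1195]);JY=-7.95
def jw(x,y,o=None,yaw=None):
    o=JIG if o is None else o; t=np.radians(JY if yaw is None else yaw);c,s=np.cos(t),np.sin(t)
    return np.array([o[0]+c*x-s*y,o[1]+s*x+c*y])
from scipy.spatial.transform import Rotation as Rn
def plan(x,y,z,yaw):
    """target TCP pose (tool down, tool x at yaw): rotation vector first, then shift in new tool axes"""
    s=st();R=np.array(s['tcp_rot']);t=np.radians(yaw);c,n=np.cos(t),np.sin(t)
    G=np.array([[c,n,0],[n,-c,0],[0,0,-1.]])
    print('turn',np.round(Rn.from_matrix(R.T@G).as_rotvec(degrees=True),2),'shift',np.round(1e3*G.T@(np.array([x,y,z])-s['tool_pos']),1))
E
python3 - <<'E'
from h import *
print('block corner/face: block left face centre',jw(0,.069,np.array([.5677,-.0986]),-1.5))
p=jw(0.0,.120);print(p);plan(p[0],p[1],.2,82)
E
```

```text
block corner/face: block left face centre [ 0.56950621 -0.02962364]
[ 0.59079707 -0.0006533 ]
0.1 [ 0.2378 -0.5774  0.2496] [[0.925, 0.381, -0.001], [0.381, -0.925, 0.002], [-0.0, -0.002, -1.0]] F [ 0.1 -0.3  0.4] w 0.0852455492721072 0.0
turn [-9.000e-02 -4.000e-02 -5.961e+01] shift [620.2 269.3  49.6]
```

```bash
python3 -m crank '[[0,0,0,0,0,-10],[0,0,0,0,0,-10],[0,0,0,0,0,-10],[0,0,0,0,0,-10],[0,0,0,0,0,-10],[0,0,0,0,0,-9.6],[50,20,0,0,0,0],[60,20,0,0,0,0],[60,25,0,0,0,0],[60,25,0,0,0,0]]' 0.35 60
python3 -m crank '[[60,25,0,0,0,0],[60,25,0,0,0,0],[60,25,0,0,0,0],[60,25,0,0,0,0],[60,25,0,0,0,0],[50,25,10,0,0,0],[40,29,10,0,0,0],[0,0,30,0,0,0],[0,0,20,0,0,0],[0,0,0,0,0,0]]'
python3 - <<'E'
from h import *
p=jw(0.0,.120);plan(p[0],p[1],.033,82)
E
```

```text
time: 1.35
tool_pos: [0.357, -0.3659, 0.2502]
tcp_rot: [[0.14, 0.99, 0.0], [0.99, -0.14, 0.0], [0.0, 0.0, -1.0]]
wrist_force: [1.8, 0.6, 0.5]
grip_width: 0.0554
finger_force: 0.0
time: 2.6
tool_pos: [0.5802, -0.0173, 0.1786]
tcp_rot: [[0.139, 0.99, -0.004], [0.99, -0.139, -0.001], [-0.001, -0.004, -1.0]]
wrist_force: [0.0, -0.3, 0.2]
grip_width: 0.0559
finger_force: 0.0
2.6 [ 0.5802 -0.0173  0.1786] [[0.139, 0.99, -0.004], [0.99, -0.139, -0.001], [-0.001, -0.004, -1.0]] F [ 0.  -0.3  0.2] w 0.05588658351198097 0.0
turn [-0.24  0.06  0.01] shift [ 18.    8.2 145.6]
```

```bash
python3 -m crank '[[18,8,0,0,0,0],[0,0,40,0,0,0],[0,0,40,0,0,0],[0,0,35,0,0,0],[0,0,20,0,0,0],[0,0,10,0,0,0],[0,0,0,0,0,0],[0,0,0,0,0,0],[0,0,0,0,0,0],[0,0,0,0,0,0]]'
python3 -m crank '[[-5,0,0,0,0,0],[-5,0,0,0,0,0],[-5,0,0,0,0,0],[-5,0,0,0,0,0],[-5,0,0,0,0,0],[-5,0,0,0,0,0],[-5,0,0,0,0,0],[-5,0,0,0,0,0],[-5,0,0,0,0,0],[0,0,0,0,0,0]]'
python3 - <<'E'
from h import *
shot('top','t1',(330,190,450,300),5)
E
```

```text
time: 3.85
tool_pos: [0.5924, -0.0005, 0.0359]
tcp_rot: [[0.14, 0.99, 0.001], [0.99, -0.14, 0.0], [0.0, 0.001, -1.0]]
wrist_force: [-0.1, -0.8, -0.2]
grip_width: 0.0556
finger_force: 0.0
time: 5.1
tool_pos: [0.5854, -0.0459, 0.0353]
tcp_rot: [[0.14, 0.99, -0.001], [0.99, -0.14, -0.001], [-0.001, -0.001, -1.0]]
wrist_force: [0.3, 0.9, -0.7]
grip_width: 0.0556
finger_force: 0.5
```

View pics/t1.png

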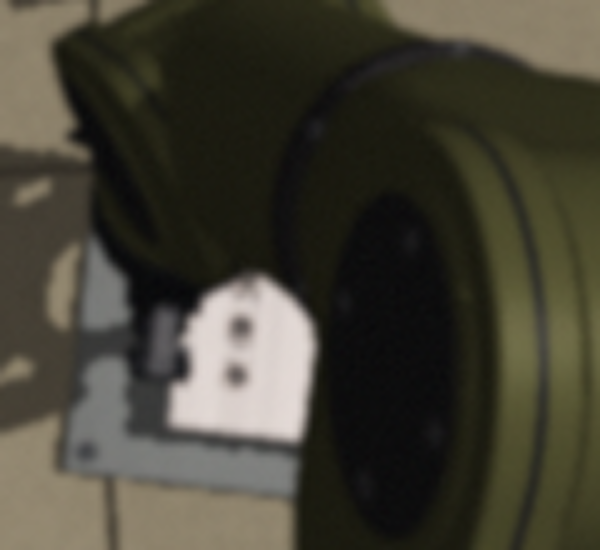

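```bash
python3 -m crank '[[-4,0,0,0,0,0],[-4,0,0,0,0,0],[-4,0,0,0,0,0],[-2,0,0,0,0,0],[-1,0,0,0,0,0],[-1,0,0,0,0,0],[0,0,0,0,0,0],[0,0,0,0,0,0],[0,0,0,0,0,0],[0,0,0,0,0,0]]'
python3 -m crank '[[-0.5,0,0,0,0,0],[-0.5,0,0,0,0,0],[-0.5,0,0,0,0,0],[-0.5,0,0,0,0,0],[-0.5,0,0,0,0,0],[-0.5,0,0,0,0,0],[0,0,0,0,0,0],[0,0,0,0,0,0],[0,0,0,0,0,0],[0,0,0,0,0,0]]' |head -4
```

```text
time: 6.4
tool_pos: [0.5835, -0.0609, 0.0353]
tcp_rot: [[0.139, 0.99, -0.0], [0.99, -0.139, -0.0], [-0.0, -0.0, -1.0]]
wrist_force: [0.1, 3.2, 0.8]
grip_width: 0.0557
finger_force: 1.7
time: 7.65
tool_pos: [0.5831, -0.0639, 0.0353]
tcp_rot: [[0.139, 0.99, 0.0], [0.99, -0.139, -0.0], [-0.0, 0.0, -1.0]]
wrist_force: [0.2, 4.2, 0.7]
```

```bash
for i in 1 2; do python3 -m crank '[[-0.5,0,0,0,0,0],[-0.5,0,0,0,0,0],[-0.5,0,0,0,0,0],[-0.5,0,0,0,0,0],[0,0,0,0,0,0],[0,0,0,0,0,0],[0,0,0,0,0,0],[0,0,0,0,0,0],[0,0,0,0,0,0],[0,0,0,0,0,0]]' |sed -n '2p;4p'; done
```

```text
tool_pos: [0.5828, -0.0659, 0.0353]
wrist_force: [0.1, 3.7, 1.0]
tool_pos: [0.5828, -0.066, 0.0353]
wrist_force: [1.4, 7.2, 1.0]
```

```bash
python3 -m crank '[[5,0,0,0,0,0],[5,0,0,0,0,0],[0,0,-40,0,0,0],[0,0,-50,0,0,0],[0,0,0,0,0,10],[0,0,0,0,0,10],[0,0,0,0,0,10],[0,0,0,0,0,10],[0,0,0,0,0,10],[0,0,0,0,0,10]]' | head -1
python3 -m crank '[[0,0,0,0,0,10],[0,0,0,0,0,10],[0,0,0,0,0,10],[0,0,0,0,0,0],[0,0,0,0,0,0],[0,0,0,0,0,0],[0,0,0,0,0,0],[0,0,0,0,0,0],[0,0,0,0,0,0],[0,0,0,0,0,0]]' | head -2
python3 - <<'E'
from h import *
p=jw(-.095,-.024);plan(p[0],p[1],.0353,-8)
E
```

```text
time: 11.4
time: 12.65
tool_pos: [0.5839, -0.0579, 0.1253]
12.65 [ 0.5839 -0.0579  0.1253] [[0.99, -0.139, 0.0], [-0.139, -0.99, -0.0], [0.0, 0.0, -1.0]] F [ 0.3 -0.7  0.8] w 0.055442368774269155 0.0
turn [ 0. -0. -0.] shift [-96.   86.5  90. ]
```

```bash
python3 -m crank '[[-40,35,0,0,0,0],[-40,35,0,0,0,0],[-16,16.5,0,0,0,0],[0,0,30,0,0,0],[0,0,30,0,0,0],[0,0,20,0,0,0],[0,0,10,0,0,0],[0,0,0,0,0,0],[0,0,0,0,0,0],[0,0,0,0,0,0]]' | sed -n '2p;4p'
python3 -m crank '[[5,0,0,0,0,0],[5,0,0,0,0,0],[5,0,0,0,0,0],[5,0,0,0,0,0],[5,0,0,0,0,0],[5,0,0,0,0,0],[5,0,0,0,0,0],[2,0,0,0,0,0],[2,0,0,0,0,0],[0,0,0,0,0,0]]' | sed -n '2p;4p'
for i in 1 2; do python3 -m crank '[[0.5,0,0,0,0,0],[0.5,0,0,0,0,0],[0.5,0,0,0,0,0],[0.5,0,0,0,0,0],[0.5,0,0,0,0,0],[0.5,0,0,0,0,0],[0,0,0,0,0,0],[0,0,0,0,0,0],[0,0,0,0,0,0],[0,0,0,0,0,0]]' |sed -n '2p;4p'; done
```

```text
tool_pos: [0.4773, -0.1303, 0.036]
wrist_force: [-0.1, -0.0, 0.0]
tool_pos: [0.5114, -0.1351, 0.0351]
wrist_force: [-6.2, 1.2, 5.3]
tool_pos: [0.5143, -0.1355, 0.0351]
wrist_force: [-6.4, 1.0, 5.6]
tool_pos: [0.5179, -0.136, 0.035]
wrist_force: [-6.0, 1.6, 4.0]
```

```bash
for i in 1 2; do python3 -m crank '[[0.5,0,0,0,0,0],[0.5,0,0,0,0,0],[0.5,0,0,0,0,0],[0.5,0,0,0,0,0],[0.5,0,0,0,0,0],[0.5,0,0,0,0,0],[0.5,0,0,0,0,0],[0,0,0,0,0,0],[0,0,0,0,0,0],[0,0,0,0,0,0]]' |sed -n '2p;4p'; done
```

```text
tool_pos: [0.5209, -0.1364, 0.035]
wrist_force: [-7.0, 1.0, 4.6]
tool_pos: [0.5233, -0.1367, 0.035]
wrist_force: [-8.7, 1.4, 6.8]
```

```bash
for i in 1 2; do python3 -m crank '[[0.5,0,0,0,0,0],[0.5,0,0,0,0,0],[0.5,0,0,0,0,0],[0.5,0,0,0,0,0],[0,0,0,0,0,0],[0,0,0,0,0,0],[0,0,0,0,0,0],[0,0,0,0,0,0],[0,0,0,0,0,0],[0,0,0,0,0,0]]' |sed -n '2p;4p'; done
```

```text
tool_pos: [0.5233, -0.1368, 0.035]
wrist_force: [-12.2, 1.8, 8.9]
tool_pos: [0.5233, -0.1368, 0.0348]
wrist_force: [-13.8, 2.7, 11.5]
```

```bash
python3 -m crank '[[-5,0,0,0,0,0],[-5,0,0,0,0,0],[0,0,-40,0,0,0],[0,0,-50,0,0,0],[0,0,0,0,0,-7.7],[0,0,0,0,0,-7.8],[0,-50,0,0,0,0],[0,-50,0,0,0,0],[0,-50,0,0,0,0],[0,-50,0,0,0,0]]' | head -1
python3 -m crank '[[10,-50,0,0,0,0],[10,-40,0,0,0,0],[0,0,0,0,0,0],[0,0,0,0,0,0],[0,0,0,0,0,0],[0,0,0,0,0,0],[0,0,0,0,0,0],[0,0,0,0,0,0],[0,0,0,0,0,0],[0,0,0,0,0,0]]' | head -2
python3 - <<'E'
from h import *
shot('top','t2',(330,190,450,300),5)
plan(.5788,.1746,.0265,7.5)
E
```

```text
time: 23.9
time: 25.15
tool_pos: [0.5044, 0.1536, 0.1253]
25.2 [0.5044 0.1536 0.1253] [[0.991, 0.13, 0.0], [0.13, -0.991, -0.0], [0.0, 0.0, -1.0]] F [0.4 0.4 0.1] w 0.05549251775032042 0.0
turn [ 0.   -0.   -0.01] shift [ 76.5 -11.1  98.8]
```

View pics/t2.png

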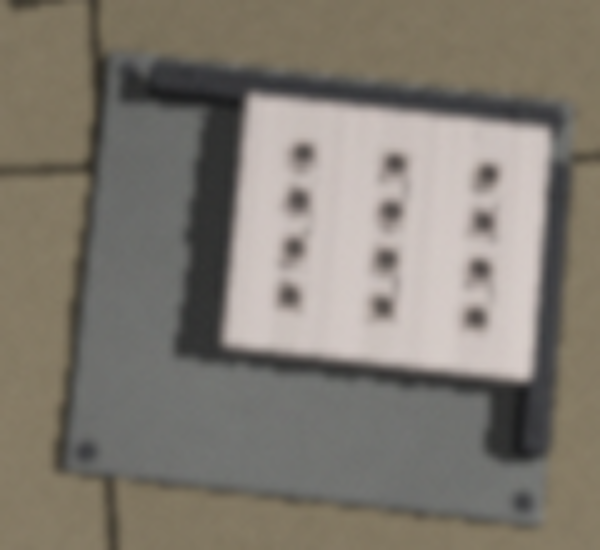

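The block looks flush with both bars: its corners are at crop px (245,95), (552,125), (530,380) and (222,348), with the tube columns at about u=296, 388 and 481.

```bash
python3 - <<'E'
from h import *
np.set_printoptions(suppress=True,precision=4)
a=lambda p:(np.array(p,float)+.5)/5-.5+[330,190]
l=[(v,u) for u in(.042,0,-.042) for v in(.033,.011,-.011,-.033)]
f,r=fit('top',a([(303,154),(298,201),(293,249),(288,297),(394,165),(390,213),(386,259),(381,306),(486,177),(483,224),(479,271),(475,318)]),l,.038)
print(f,r)
f2,r2=fit('top',a([(245,94),(552,125),(531,381),(222,348)]),[(.058,.069),(.058,-.069),(-.058,-.069),(-.058,.069)],.038);print(f2,r2)
print('jig-based',jw(.02,-.024))
# touch based: x contact TCP (.5233,-.1368) jig dir; y contact TCP (.5828,-.066)
t=np.radians(f[2]);ex=np.array([np.cos(t),np.sin(t)]);ey=np.array([-ex[1],ex[0]])
px=ex@[.5233,-.1368]+.011+.058;py=ey@[.5828,-.066]-.011-.069
print('touch',px*ex+py*ey)
for y in(.042,0,-.042):print(y,jw(0,y,f[:2],f[2]))
E
python3 -m crank '[[40,-6,0,0,0,0],[36.5,-5,0,0,0,0],[0,0,40,0,0,0],[0,0,35,0,0,0],[0,0,15,0,0,0],[0,0,8.8,0,0,0],[0,0,0,0,0,0],[0,0,0,0,0,0],[0,0,0,0,0,0],[0,0,0,0,0,0]]'
python3 -c "
from h import *
plan(.5788,.1746,.0265,7.5)"
```

```text
[ 0.5912 -0.1472 -8.3265] [0.2 0.1 0.1 0.2 0.3 0.4 0.4 0.8 0.7 0.4 0.2 0.5]
[ 0.5912 -0.1469 -7.628 ] [1.1 1.8 0.8 1.1]
jig-based [ 0.5907 -0.146 ]
touch [ 0.5914 -0.1481]
0.042 [ 0.5972 -0.1056]
0 [ 0.5912 -0.1472]
-0.042 [ 0.5851 -0.1887]
time: 26.45
tool_pos: [0.5792, 0.1745, 0.027]
tcp_rot: [[0.991, 0.13, 0.001], [0.13, -0.991, 0.0], [0.001, -0.0, -1.0]]
wrist_force: [-0.8, 0.4, 0.4]
grip_width: 0.0556
finger_force: 0.0
26.45 [0.5792 0.1745 0.027 ] [[0.991, 0.13, 0.001], [0.13, -0.991, 0.0], [0.001, -0.0, -1.0]] F [-0.8  0.4  0.4] w 0.05560911620319019 0.0
turn [-0.01 -0.05 -0.01] shift [-0.4 -0.1  0.5]
```

```bash
python3 -m crank '[[0,0,0,0,0,0],[0,0,0,0,0,0],[0,0,0,0,0,0],[0,0,0,0,0,0],[0,0,0,0,0,0],[0,0,0,0,0,0],[0,0,0,0,0,0],[0,0,0,0,0,0],[0,0,0,0,0,0],[0,0,0,0,0,0]]' 1 60 | sed -n '2p;4,6p'
python3 -m crank '[[0,0,-5,0,0,0],[0,0,-10,0,0,0],[0,0,-25,0,0,0],[0,0,-40,0,0,0],[0,0,-20,0,0,0],[0,0,0,0,0,5.3],[0,0,0,0,0,5.3],[0,0,0,0,0,5.2],[0,0,0,0,0,0],[0,0,0,0,0,0]]' | sed -n '2p;4,6p'
python3 -c "
from h import *
shot('side','s2',(230,180,400,360),3)
plan(.5972,-.1056,.075,-8.1)
import glob"
```

```text
tool_pos: [0.579, 0.1745, 0.0266]
wrist_force: [0.1, 0.2, 4.0]
grip_width: 0.014
finger_force: 58.8
tool_pos: [0.5787, 0.1744, 0.1266]
wrist_force: [0.5, -0.7, -0.6]
grip_width: 0.0145
finger_force: 58.7
29.0 [0.5787 0.1744 0.1266] [[0.99, -0.143, -0.0], [-0.143, -0.99, 0.0], [-0.0, -0.0, -1.0]] F [0.1 0.6 0.7] w 0.014615998789683421 58.662641644477844
turn [-0.    0.01 -0.15] shift [ 57.7 274.6  51.6]
```

View pics/s2.png

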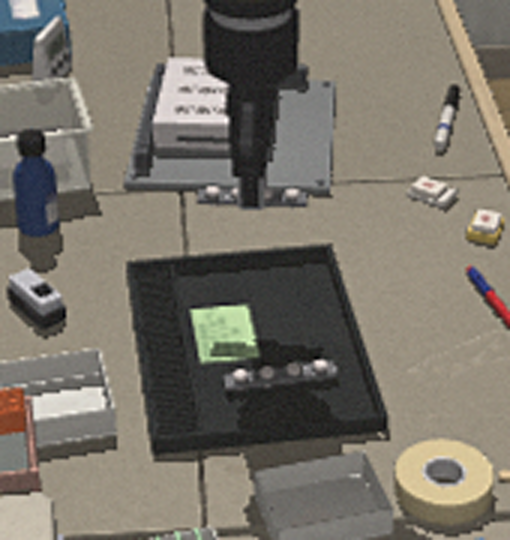

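```bash
python3 -m crank '[[5,30,0,0,0,-0.15],[10,50,0,0,0,0],[10,50,0,0,0,0],[10,50,0,0,0,0],[10,50,0,0,0,0],[12.6,45,0,0,0,0],[0,0,20,0,0,0],[0,0,20,0,0,0],[0,0,11,0,0,0],[0,0,0,0,0,0]]' | sed -n '2p;4,6p'
python3 -c "
from h import *
shot('side','s3',(260,190,360,260),6)
plan(.5972,-.106,.0586,-8.1)"
```

```text
tool_pos: [0.5963, -0.1057, 0.0749]
wrist_force: [-0.2, 0.3, -0.5]
grip_width: 0.0148
finger_force: 58.7
30.3 [ 0.5968 -0.1059  0.0756] [[0.99, -0.141, -0.0], [-0.141, -0.99, -0.0], [-0.0, 0.0, -1.0]] F [0.5 0.7 0.1] w 0.014512012513231448 58.69743883609772
turn [ 0.01  0.   -0.03] shift [ 0.4  0.1 17. ]
```

View pics/s3.png

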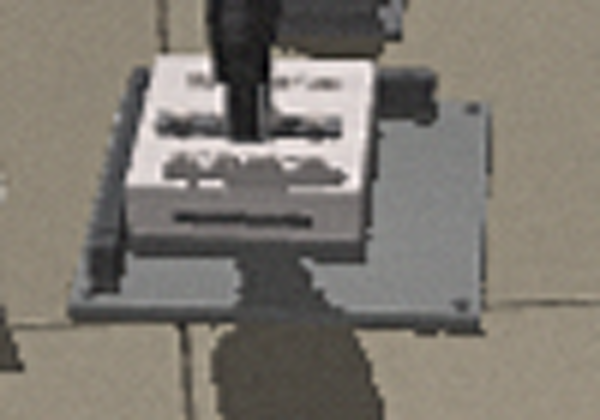

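The strip hovers over the near row, with its shadow falling on the holes. Lowering it now.

```bash
python3 -m crank '[[0.4,0,4,0,0,0],[0,0,4,0,0,0],[0,0,3,0,0,0],[0,0,2,0,0,0],[0,0,2,0,0,0],[0,0,0,0,0,0],[0,0,0,0,0,0],[0,0,0,0,0,0],[0,0,0,0,0,0],[0,0,0,0,0,0]]' | sed -n '2p;4,6p'
python3 -m crank '[[0,0,0.5,0,0,0],[0,0,0.5,0,0,0],[0,0,0.5,0,0,0],[0,0,0,0,0,0],[0,0,0,0,0,0],[0,0,0,0,0,0],[0,0,0,0,0,0],[0,0,0,0,0,0],[0,0,0,0,0,0],[0,0,0,0,0,0]]' | sed -n '2p;4,6p'
python3 -c "
from h import *
shot('side','s4',(260,190,360,260),6)"
```

```text
tool_pos: [0.5972, -0.106, 0.0605]
wrist_force: [-0.3, -0.2, -0.3]
grip_width: 0.0146
finger_force: 58.7
tool_pos: [0.5972, -0.106, 0.059]
wrist_force: [0.1, -0.9, 0.1]
grip_width: 0.0143
finger_force: 58.7
```

View pics/s4.png

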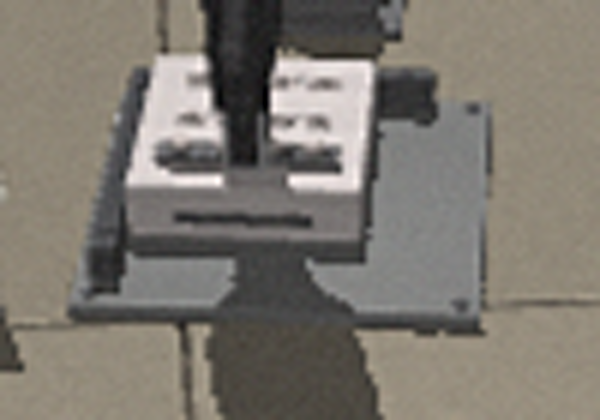

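The strip is low and level with no contact force, so the spigots are in the mouths. I'll lower it a touch more and release.

```bash
python3 -m crank '[[0,0,0.5,0,0,0],[0,0,0.5,0,0,0],[0,0,0,0,0,0],[0,0,0,0,0,0],[0,0,0,0,0,0],[0,0,0,0,0,0],[0,0,0,0,0,0],[0,0,0,0,0,0],[0,0,0,0,0,0],[0,0,0,0,0,0]]' | sed -n '2p;4,6p'
python3 -m crank '[[0,0,0,0,0,0],[0,0,0,0,0,0],[0,0,0,0,0,0],[0,0,0,0,0,0],[0,0,0,0,0,0],[0,0,-5,0,0,0],[0,0,-20,0,0,0],[0,0,-30,0,0,0],[0,0,-20,0,0,0],[0,0,0,0,0,0]]' 0.6 60 | sed -n '2p;4,6p'
python3 -m crank '[[0,-50,0,0,0,0],[0,-50,0,0,0,0],[0,-50,0,0,0,0],[0,-50,0,0,0,0],[0,-50,0,0,0,0],[0,-50,0,0,0,-5],[0,-50,0,0,0,-5],[0,-20,0,0,0,-4.8],[0,0,0,0,0,0],[0,0,0,0,0,0]]' | sed -n '2p;4,6p'
python3 -c "
from h import *
shot('top','t3',(330,190,450,300),5)
plan(.5648,.2868,.0266,6.7)"
```

```text
tool_pos: [0.5971, -0.106, 0.058]
wrist_force: [0.1, -0.5, -0.4]
grip_width: 0.0145
finger_force: 58.7
tool_pos: [0.5988, -0.1063, 0.1357]
wrist_force: [-0.3, -0.2, -0.6]
grip_width: 0.0341
finger_force: 0.0
tool_pos: [0.6419, 0.2584, 0.1326]
wrist_force: [-0.5, -0.7, 0.4]
grip_width: 0.034
finger_force: 0.0
36.65 [0.6422 0.2581 0.1328] [[0.994, 0.112, -0.0], [0.112, -0.994, -0.002], [-0.0, 0.002, -1.0]] F [ 0.4 -0.5 -0.4] w 0.03453483909331019 0.0
turn [ 0.13  0.03 -0.27] shift [-73.5 -37.6 106.2]
```

View pics/t3.png

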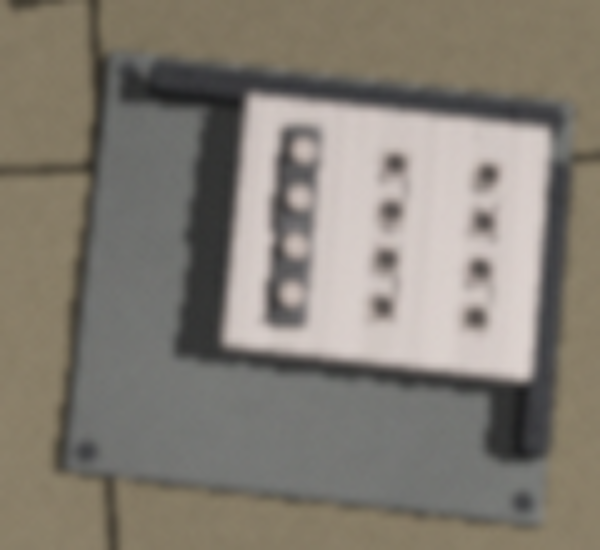

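Strip 1 lies squarely on the left row, with its heads at crop px (306,150) to (291,293), and the block is still home. Next, the second strip.

```bash
python3 -m crank '[[-37,-19,0,0.1,0,-0.27],[-36.5,-18.6,0,0,0,0],[0,0,40,0,0,0],[0,0,40,0,0,0],[0,0,18,0,0,0],[0,0,8.2,0,0,0],[0,0,0,0,0,0],[0,0,0,0,0,0],[0,0,0,0,0,0],[0,0,0,0,0,0]]' | sed -n '2p;4,6p'
python3 -m crank '[[0,0,0,0,0,0],[0,0,0,0,0,0],[0,0,0,0,0,0],[0,0,0,0,0,0],[0,0,0,0,0,0],[0,0,0,0,0,0],[0,0,0,0,0,0],[0,0,0,0,0,0],[0,0,0,0,0,0],[0,0,0,0,0,0]]' 1 60 | sed -n '2p;4,6p'
python3 -m crank '[[0,0,-5,0,0,0],[0,0,-10,0,0,0],[0,0,-25,0,0,0],[0,0,-40,0,0,0],[0,0,-20,0,0,0],[0,0,0,0,0,5],[0,0,0,0,0,5],[0,0,0,0,0,4.8],[0,0,0,0,0,0],[0,0,0,0,0,0]]' | sed -n '2p;4,6p'
python3 -c "
from h import *
plan(.5851,-.1889,.075,-8.1)"
```

```text
tool_pos: [0.5647, 0.2899, 0.0274]
wrist_force: [1.3, -0.8, -0.0]
grip_width: 0.0338
finger_force: 0.0
tool_pos: [0.5646, 0.2899, 0.0272]
wrist_force: [-0.1, -0.5, 5.7]
grip_width: 0.0143
finger_force: 58.8
tool_pos: [0.5642, 0.2895, 0.1266]
wrist_force: [0.1, -0.7, -0.3]
grip_width: 0.0143
finger_force: 58.6
40.4 [0.5642 0.2895 0.1266] [[0.991, -0.136, -0.001], [-0.136, -0.991, 0.001], [-0.001, -0.001, -1.0]] F [ 0.1 -0.7 -0.3] w 0.014286369949470875 58.63986074924469
turn [-0.08  0.05  0.29] shift [ 88.1 470.7  51.6]
```

```bash
python3 -m crank '[[6,30,0,0,0,0.29],[10,50,0,0,0,0],[10,50,0,0,0,0],[10,50,0,0,0,0],[10,55,0,0,0,0],[10,55,0,0,0,0],[10,55,0,0,0,0],[10,55,0,0,0,0],[6,45,0,0,0,0],[6,25.7,0,0,0,0]]' | sed -n '2p;4,6p'
python3 -m crank '[[0,0,25,0,0,0],[0,0,20,0,0,0],[0,0,5,0,0,0],[0,0,0,0,0,0],[0,0,0,0,0,0],[0,0,0,0,0,0],[0,0,0,0,0,0],[0,0,0,0,0,0],[0,0,0,0,0,0],[0,0,0,0,0,0]]' | sed -n '2p;4,6p'
python3 -c "
from h import *
plan(.5851,-.1890,.0595,-8.1)"
```

```text
tool_pos: [0.5838, -0.193, 0.1261]
wrist_force: [0.1, 0.5, -1.0]
grip_width: 0.014
finger_force: 58.7
tool_pos: [0.5847, -0.1888, 0.076]
wrist_force: [-0.4, -1.1, -0.6]
grip_width: 0.0142
finger_force: 58.7
42.9 [ 0.5847 -0.1888  0.076 ] [[0.99, -0.142, -0.0], [-0.142, -0.99, 0.002], [-0.0, -0.002, -1.0]] F [-0.4 -1.1 -0.6] w 0.014219051441814748 58.68427522480488
turn [-0.09  0.02 -0.08] shift [ 0.4  0.1 16.5]
```

```bash
python3 -m crank '[[0.4,0,4,0,0,0],[0,0,4,0,0,0],[0,0,3,0,0,0],[0,0,2,0,0,0],[0,0,2,0,0,0],[0,0,1,0,0,0],[0,0,0.5,0,0,0],[0,0,0,0,0,0],[0,0,0,0,0,0],[0,0,0,0,0,0]]' | sed -n '2p;4,6p'
python3 -m crank '[[0,0,0.5,0,0,0],[0,0,0.5,0,0,0],[0,0,0,0,0,0],[0,0,0,0,0,0],[0,0,0,0,0,0],[0,0,0,0,0,0],[0,0,0,0,0,0],[0,0,0,0,0,0],[0,0,0,0,0,0],[0,0,0,0,0,0]]' | sed -n '2p;4,6p'
```

```text
tool_pos: [0.5851, -0.1888, 0.0596]
wrist_force: [-0.3, -1.0, -0.7]
grip_width: 0.0141
finger_force: 58.7
tool_pos: [0.5852, -0.1889, 0.0591]
wrist_force: [-1.3, 0.5, 4.9]
grip_width: 0.0142
finger_force: 59.6
```

```bash
python3 -m crank '[[0,0,-0.5,0,0,0],[0,0,0,0,0,0],[0,0,0,0,0,0],[0,0,0,0,0,0],[0,0,0,0,0,0],[0,0,-5,0,0,0],[0,0,-20,0,0,0],[0,0,-30,0,0,0],[0,0,-20,0,0,0],[0,0,0,0,0,0]]' 0.6 60 | sed -n '2p;4,6p'
python3 -m crank '[[-30,-50,0,0,0,0],[-30,-50,0,0,0,0],[-30,-50,0,0,0,0],[-30,-50,0,0,0,0],[0,-50,0,0,0,0],[0,-50,0,0,0,0],[0,-40,0,0,0,0],[0,0,0,0,0,0],[0,0,0,0,0,0],[0,0,0,0,0,0]]' | sed -n '2p;4,6p'
python3 - <<'E'
from h import *
np.set_printoptions(suppress=True,precision=4)
shot('top','t4',(330,190,530,290),4)
shot('side','s5',(260,150,360,260),4)
a=cv2.imread('pics/t4.png');b=cv2.imread('pics/s5.png')
W=np.zeros((400,800,3),np.uint8)
o=np.zeros((600,800,3),np.uint8);o[:400]=a[:, :800];cv2.imwrite('pics/t4.png',a)
E
```

```text
tool_pos: [0.5867, -0.1895, 0.1368]
wrist_force: [-0.2, 0.3, 0.2]
grip_width: 0.0341
finger_force: 0.0
tool_pos: [0.5145, 0.1627, 0.1345]
wrist_force: [-0.2, -0.1, -1.0]
grip_width: 0.0341
finger_force: 0.0
```

View pics/t4.png

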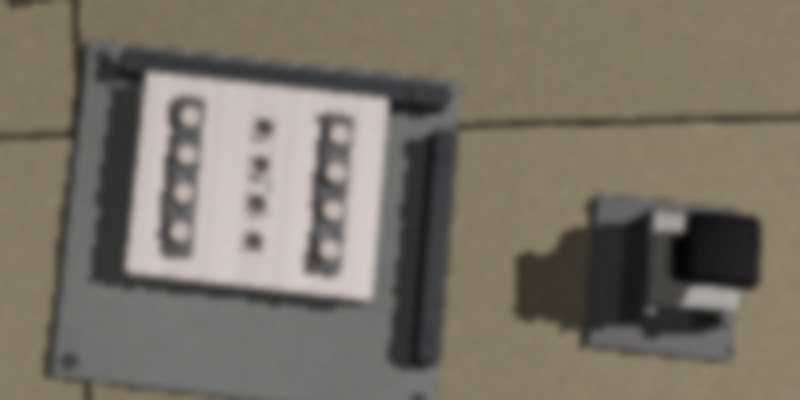

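The block has been knocked about 25 mm in +y, away from the right bar. The strips are still on rows 1 and 3, at u≈184 and 333. I'll measure and push it home again.

```bash
python3 - <<'E'
from h import *
np.set_printoptions(suppress=True,precision=4)
a=lambda p:(np.array(p,float)+.5)/4-.5+[330,190]
B,r=fit('top',a([(145,70),(390,97),(375,299),(125,272)]),[(.058,.069),(.058,-.069),(-.058,-.069),(-.058,.069)],.038)
print(B,r)
L=[(.033,0),(.011,0),(-.011,0),(-.033,0)]
M,r=fit('top',a([(263,129),(259,166),(256,204),(252,241)]),L,.038);print('midrow',M,r)
for h in([(190,116),(186,156),(181,194),(177,231)],[(340,134),(336,171),(331,210),(327,248)]):
    S,r=fit('top',a(h),L,.0485);t=np.radians(M[2]);d=S[:2]-M[:2]
    print(S,r,'in block',d@[np.cos(t),np.sin(t)],d@[-np.sin(t),np.cos(t)])
t=np.radians(JY);d=M[:2]-JIG;print('block in jig',d@[np.cos(t),np.sin(t)],d@[-np.sin(t),np.cos(t)])
p=jw(.02,.115);plan(p[0],p[1],.0355,82)
E
```

```text
[ 0.5948 -0.1182 -7.7095] [1.3 1.  1.4 1.2]
midrow [ 0.5941 -0.1175 -8.143 ] [0.6 0.2 0.2 0.7]
[ 0.5994 -0.0749 -8.8111] [0.6 0.6 0.5 0.5] in block -0.0007600692338064674 0.04291806033813529
[ 0.5879 -0.1584 -9.5815] [0.4 0.3 0.2 0.2] in block -0.00030014600143350115 -0.04138192478276029
block in jig 0.019428636922487974 0.004745833081638666
48.0 [0.5147 0.1631 0.1346] [[0.989, -0.145, -0.001], [-0.145, -0.989, 0.001], [-0.001, -0.001, -1.0]] F [-1.   0.3 -0.3] w 0.03416366220287774 0.0
turn [ -0.07  -0.01 -90.31] shift [-156.5  118.2   99.1]
```

```bash
python3 -m crank '[[0,0,0,0,0,-10],[0,0,0,0,0,-10],[0,0,0,0,0,-10],[0,0,0,0,0,-10],[0,0,0,0,0,-10],[0,0,0,0,0,-10],[0,0,0,0,0,-10],[0,0,0,0,0,-10],[0,0,0,0,0,-10.3],[0,0,0,0,0,0]]' 0.35 60 | sed -n '1p'
python3 -m crank '[[-40,30,0,0,0,0],[-40,30,0,0,0,0],[-40,30,0,0,0,0],[-36.5,28,0,0,0,0],[0,0,30,0,0,0],[0,0,35,0,0,0],[0,0,20,0,0,0],[0,0,14,0,0,0],[0,0,0,0,0,0],[0,0,0,0,0,0]]' | sed -n '2,5p'
python3 -c "
from h import *
p=jw(.02,.115);plan(p[0],p[1],.0355,82)
t=np.radians(-8.05);e=np.array([-np.sin(t),np.cos(t)]);print('mm to contact',1e3*(e@get_state()['tool_pos'][:2]-e@[.5828,-.066]))"
```

```text
time: 49.25
tool_pos: [0.6109, -0.0062, 0.0362]
tcp_rot: [[0.137, 0.991, 0.002], [0.991, -0.137, 0.002], [0.002, 0.001, -1.0]]
wrist_force: [-0.2, -0.1, 0.8]
grip_width: 0.0555
50.5 [ 0.6109 -0.0062  0.0362] [[0.137, 0.991, 0.002], [0.991, -0.137, 0.002], [0.002, 0.001, -1.0]] F [-0.2 -0.1  0.8] w 0.05550315604018622 0.0
turn [ 0.07 -0.11  0.1 ] shift [-2.3 -0.6  0.7]
mm to contact 63.14606432134664
```

```bash
python3 -m crank '[[-6,0,0,0,0,0],[-6,0,0,0,0,0],[-6,0,0,0,0,0],[-6,0,0,0,0,0],[-3,0,0,0,0,0],[-3,0,0,0,0,0],[-3,0,0,0,0,0],[-4,0,0,0,0,0],[-4,0,0,0,0,0],[-4,0,0,0,0,0]]' | sed -n '2p;4p'
python3 -m crank '[[-4,0,0,0,0,0],[-4,0,0,0,0,0],[-3,0,0,0,0,0],[-2,0,0,0,0,0],[-1,0,0,0,0,0],[-1,0,0,0,0,0],[0,0,0,0,0,0],[0,0,0,0,0,0],[0,0,0,0,0,0],[0,0,0,0,0,0]]' | sed -n '2p;4p'
python3 -m crank '[[-0.5,0,0,0,0,0],[-0.5,0,0,0,0,0],[-0.5,0,0,0,0,0],[-0.5,0,0,0,0,0],[-0.5,0,0,0,0,0],[-0.5,0,0,0,0,0],[-0.5,0,0,0,0,0],[-0.5,0,0,0,0,0],[0,0,0,0,0,0],[0,0,0,0,0,0]]' | sed -n '2p;4p'
python3 -c "
from h import *
t=np.radians(-8.05);e=np.array([-np.sin(t),np.cos(t)]);print('mm to contact',1e3*(e@get_state()['tool_pos'][:2]-e@[.5828,-.066]))"
```

```text
tool_pos: [0.6041, -0.0502, 0.0353]
wrist_force: [-0.0, 3.5, -0.8]
tool_pos: [0.6019, -0.0658, 0.0352]
wrist_force: [0.6, 3.6, 0.2]
tool_pos: [0.6015, -0.0686, 0.0352]
wrist_force: [0.9, 6.9, -0.1]
mm to contact 0.07652518297297448
```

```bash
python3 -m crank '[[-0.5,0,0,0,0,0],[-0.5,0,0,0,0,0],[-0.5,0,0,0,0,0],[-0.5,0,0,0,0,0],[0,0,0,0,0,0],[0,0,0,0,0,0],[0,0,0,0,0,0],[6,0,0,0,0,0],[5,0,0,0,0,0],[0,0,-30,0,0,0]]' | sed -n '2p;4p'
python3 -m crank '[[0,0,-60,0,0,0],[0,0,0,0,0,10],[0,0,0,0,0,10],[0,0,0,0,0,10],[0,0,0,0,0,10],[0,0,0,0,0,10],[0,0,0,0,0,10],[0,0,0,0,0,10],[0,0,0,0,0,10],[0,0,0,0,0,10]]' | sed -n '2p;4p'
python3 - <<'E'
from h import *
p=jw(-.075,-.024);plan(p[0],p[1],.0353,-8)
E
```

```text
tool_pos: [0.6005, -0.0618, 0.0636]
wrist_force: [1.3, -0.8, 0.2]
tool_pos: [0.6021, -0.0623, 0.1253]
wrist_force: [0.5, 0.3, 0.6]
56.75 [ 0.6021 -0.0623  0.1253] [[0.99, -0.144, -0.001], [-0.144, -0.99, 0.0], [-0.001, 0.0, -1.0]] F [0.5 0.3 0.6] w 0.055776737787708176 0.0
turn [ 0.    0.07 -0.28] shift [-94.7  84.6  90. ]
```

```bash
python3 -m crank '[[-40,35,0,0,0,-0.3],[-40,35,0,0,0,0],[-15,14.5,0,0,0,0],[0,0,0,0,0,0],[0,0,30,0,0,0],[0,0,30,0,0,0],[0,0,20,0,0,0],[0,0,10,0,0,0],[0,0,0,0,0,0],[0,0,0,0,0,0]]' | sed -n '2p;4p'
python3 -m crank '[[5,0,0,0,0,0],[5,0,0,0,0,0],[5,0,0,0,0,0],[5,0,0,0,0,0],[2,0,0,0,0,0],[1,0,0,0,0,0],[1,0,0,0,0,0],[0,0,0,0,0,0],[0,0,0,0,0,0],[0,0,0,0,0,0]]' | sed -n '2p;4p'
python3 -m crank '[[0.5,0,0,0,0,0],[0.5,0,0,0,0,0],[0.5,0,0,0,0,0],[0.5,0,0,0,0,0],[0.5,0,0,0,0,0],[0.5,0,0,0,0,0],[0.5,0,0,0,0,0],[0,0,0,0,0,0],[0,0,0,0,0,0],[0,0,0,0,0,0]]' |sed -n '2p;4p'
```

```text
tool_pos: [0.4979, -0.1318, 0.0358]
wrist_force: [-0.8, -0.1, 0.6]
tool_pos: [0.5208, -0.135, 0.0351]
wrist_force: [0.2, 0.1, -0.4]
tool_pos: [0.5224, -0.1353, 0.035]
wrist_force: [-4.8, 1.3, 4.5]
```

```bash
python3 -m crank '[[0.5,0,0,0,0,0],[0.5,0,0,0,0,0],[0.5,0,0,0,0,0],[0.5,0,0,0,0,0],[0.5,0,0,0,0,0],[0.5,0,0,0,0,0],[0,0,0,0,0,0],[0,0,0,0,0,0],[0,0,0,0,0,0],[0,0,0,0,0,0]]' |sed -n '2p;4p'
python3 -m crank '[[0.5,0,0,0,0,0],[0.5,0,0,0,0,0],[0,0,0,0,0,0],[0,0,0,0,0,0],[0,0,0,0,0,0],[0,0,0,0,0,0],[0,0,0,0,0,0],[-6,0,0,0,0,0],[-6,0,0,0,0,0],[0,0,-30,0,0,0]]' |sed -n '2p;4p'
python3 -m crank '[[0,0,-60,0,0,0],[0,0,-60,0,0,0],[0,50,0,0,0,0],[0,50,0,0,0,0],[0,50,0,0,0,0],[0,50,0,0,0,0],[0,0,0,0,0,0],[0,0,0,0,0,0],[0,0,0,0,0,0],[0,0,0,0,0,0]]' |sed -n '2p;4p'
python3 - <<'E'
from h import *
a=grab_frame('top')[:,:,::-1];b=grab_frame('side')[:,:,::-1]
o=np.zeros((440,800,3),np.uint8)
o[:]=0
f=lambda i,s:cv2.resize(i,None,fx=s,fy=s,interpolation=cv2.INTER_CUBIC)
o[:,:480]=f(a[190:300,330:450],4)
o[:360,490:790]=f(b[195:255,272:322],6)
cv2.imwrite('pics/c5.png',o);cv2.imwrite('pics/raw_t5.png',a)
st()
E
```

```text
tool_pos: [0.5225, -0.1354, 0.0349]
wrist_force: [-9.3, 2.3, 7.6]
tool_pos: [0.5157, -0.1341, 0.064]
wrist_force: [1.0, 0.4, 0.8]
tool_pos: [0.4908, -0.3316, 0.1848]
wrist_force: [0.0, -0.6, 0.7]
64.35 [ 0.4905 -0.3321  0.1848] [[0.991, -0.13, 0.0], [-0.13, -0.991, 0.002], [-0.0, -0.002, -1.0]] F [ 0.5  0.  -0.3] w 0.05546672370980181 0.0
```

View pics/c5.png

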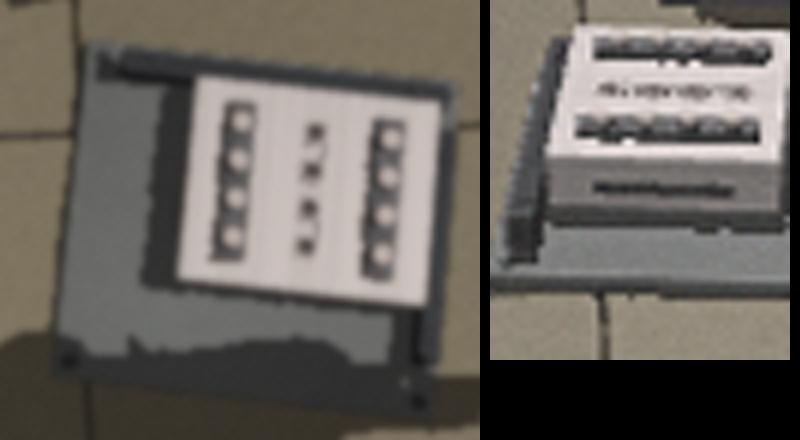

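The block is home and square. Both strips are flat on rows 1 and 3, at crop px u≈236 and 384. Now for the roller.

```bash
python3 -m crank '[[0,0,0,0,0,-10],[0,0,0,0,0,-10],[0,0,0,0,0,-10],[0,0,0,0,0,-10],[0,0,0,0,0,-10],[0,0,0,0,0,-10],[0,0,0,0,0,-10],[0,0,0,0,0,-10],[0,0,0,0,0,-10],[0,0,0,0,0,-0.5]]' 0.25 60 | sed -n '1p;5p'
python3 -c "
from h import *
plan(.541,-.352,.079,83)"
```

```text
time: 65.6
grip_width: 0.0641
65.6 [ 0.49   -0.3328  0.1847] [[0.124, 0.992, -0.0], [0.992, -0.124, 0.002], [0.002, -0.0, -1.0]] F [ 0.3 -0.3 -0.3] w 0.06406841380887604 0.0
turn [-0.02 -0.12 -0.15] shift [-12.8  52.9 105.7]
```

```bash
python3 -m crank '[[-6,27,0,0,0,0],[-6.8,26,0,0,0,0],[0,0,20,0,0,0],[0,0,25,0,0,0],[0,0,20,0,0,0],[0,0,15,0,0,0],[0,0,15,0,0,0],[0,0,10,0,0,0],[0,0,0.7,0,0,0],[0,0,0,0,0,0]]' | sed -n '2p;4,5p'
python3 -m crank '[[0,0,0,0,0,0],[0,0,0,0,0,0],[0,0,0,0,0,0],[0,0,0,0,0,0],[0,0,0,0,0,0],[0,0,0,0,0,0],[0,0,0,0,0,0],[0,0,0,0,0,0],[0,0,0,0,0,0],[0,0,0,0,0,0]]' 1 100 | sed -n '2,6p'
```

```text
tool_pos: [0.5414, -0.3521, 0.0795]
wrist_force: [0.1, 0.2, 1.0]
grip_width: 0.0638
tool_pos: [0.5417, -0.3522, 0.0799]
tcp_rot: [[0.123, 0.992, 0.001], [0.992, -0.123, 0.001], [0.001, 0.001, -1.0]]
wrist_force: [0.6, 0.5, 5.7]
grip_width: 0.0387
finger_force: 99.6
```

```bash
python3 -m crank '[[0,0,0,0,0,0],[0,0,0,0,0,0],[0,0,0,0,0,0],[0,0,0,0,0,0],[0,0,0,0,0,0],[0,0,0,0,0,0],[0,0,0,0,0,0],[0,0,0,0,0,0],[0,0,0,0,0,0],[0,0,0,0,0,0]]' 0.42 60 | sed -n '2p;4,6p'
for i in 1 2 3; do python3 -m crank '[[0,0,0.5,0,0,0],[0,0,0.5,0,0,0],[0,0,0.5,0,0,0],[0,0,0.5,0,0,0],[0,0,0,0,0,0],[0,0,0,0,0,0],[0,0,0,0,0,0],[0,0,0,0,0,0],[0,0,0,0,0,0],[0,0,0,0,0,0]]' | sed -n '2p;4,6p'; done
```

```text
tool_pos: [0.5411, -0.352, 0.0791]
wrist_force: [0.4, 0.1, 0.2]
grip_width: 0.0497
finger_force: 0.0
tool_pos: [0.5411, -0.352, 0.077]
wrist_force: [-0.6, -0.0, -0.1]
grip_width: 0.0499
finger_force: 0.0
tool_pos: [0.5411, -0.352, 0.0751]
wrist_force: [0.1, -0.6, -0.6]
grip_width: 0.0493
finger_force: 0.0
tool_pos: [0.5411, -0.352, 0.0741]
wrist_force: [-2.7, 1.4, 7.7]
grip_width: 0.0494
finger_force: 3.9
```

```bash
python3 - <<'E'
from h import *
shot('side','s6',(285,130,345,190),9)
E
```

```text
(no output)
```

View pics/s6.png

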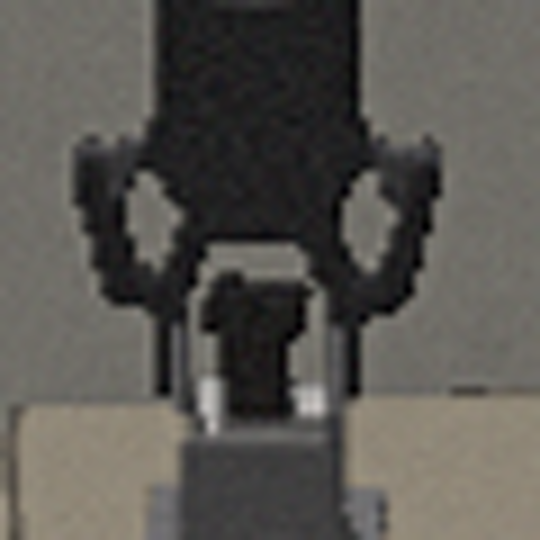

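```bash
python3 -m crank '[[0,0,-2.2,0,0,0],[0,0,0,0,0,0],[0,0,0,0,0,0],[0,0,0,0,0,0],[0,0,0,0,0,0],[0,0,0,0,0,0],[0,0,0,0,0,0],[0,0,0,0,0,0],[0,0,0,0,0,0],[0,0,0,0,0,0]]' | sed -n '2p;4,6p'
python3 -m crank '[[0,0,0,0,0,0],[0,0,0,0,0,0],[0,0,0,0,0,0],[0,0,0,0,0,0],[0,0,0,0,0,0],[0,0,0,0,0,0],[0,0,0,0,0,0],[0,0,0,0,0,0],[0,0,0,0,0,0],[0,0,0,0,0,0]]' 1 100 | sed -n '2p;4,6p'
```

```text
tool_pos: [0.5411, -0.352, 0.0753]
wrist_force: [0.3, 0.1, -1.3]
grip_width: 0.0496
finger_force: 0.0
tool_pos: [0.542, -0.3521, 0.076]
wrist_force: [-0.2, -0.5, 5.4]
grip_width: 0.0375
finger_force: 100.2
```

The side view shows the fingers straddling the head (px 205–305), with their tips at the crown. The pads (about 37 mm) are longer than the grip's 34 mm gap, so they close on the head with the tips on the crown, which is a stable hold. Lifting now.

```bash
python3 -m crank '[[0,0,-3,0,0,0],[0,0,-5,0,0,0],[0,0,-10,0,0,0],[0,0,-20,0,0,0],[0,0,-25,0,0,0],[0,0,-17,0,0,0],[0,0,0,0,0,0],[0,0,0,0,0,0],[0,0,0,0,0,0],[0,0,0,0,0,0]]' - 100 | sed -n '2p;4,6p'
python3 - <<'E'
from h import *
p=jw(-.033,-.042,np.array([.5912,-.1474]),-8.1);plan(p[0],p[1],.140,81.9)
im=grab_frame('side')[:,:,::-1]
cv2.imwrite('pics/raw_s7.png',im)
E
```

```text
tool_pos: [0.5407, -0.3519, 0.1545]
wrist_force: [0.7, -0.8, -2.7]
grip_width: 0.0374
finger_force: 100.5
76.9 [ 0.5407 -0.3519  0.1545] [[0.123, 0.992, -0.001], [0.992, -0.123, 0.002], [0.002, -0.002, -1.0]] F [ 0.7 -0.8 -2.7] w 0.03739009561642936 100.54789702546586
turn [-0.1  -0.12  1.03] shift [167.5 -11.8  14.5]
```

```bash
python3 -m crank '[[10,0,0,0,0,1],[25,-2,0,0,0,0],[30,-2,0,0,0,0],[30,-2,0,0,0,0],[30,-2,0,0,0,0],[25,-2,0,0,0,0],[17.5,-1.8,0,0,0,0],[0,0,0,0,0,0],[0,0,0,0,0,0],[0,0,0,0,0,0]]' | sed -n '2p;4,6p'
python3 - <<'E'
from h import *
p=jw(-.033,-.042,np.array([.5912,-.1474]),-8.1);plan(p[0],p[1],.122,81.9)
im=grab_frame('side')[:,:,::-1]
cv2.imwrite('pics/s8.png',cv2.resize(im[130:250,270:370],None,fx=5,fy=5,interpolation=cv2.INTER_CUBIC))
E
```

```text
tool_pos: [0.5525, -0.1862, 0.1554]
wrist_force: [0.2, 0.7, -2.9]
grip_width: 0.0375
finger_force: 100.9
78.2 [ 0.5525 -0.1862  0.1554] [[0.143, 0.99, -0.0], [0.99, -0.143, 0.001], [0.001, -0.001, -1.0]] F [ 0.2  0.7 -2.9] w 0.03752631702545894 100.8740949863568
turn [-0.03 -0.03 -0.11] shift [ 1.9 -0.1 33.4]
```

View pics/s8.png

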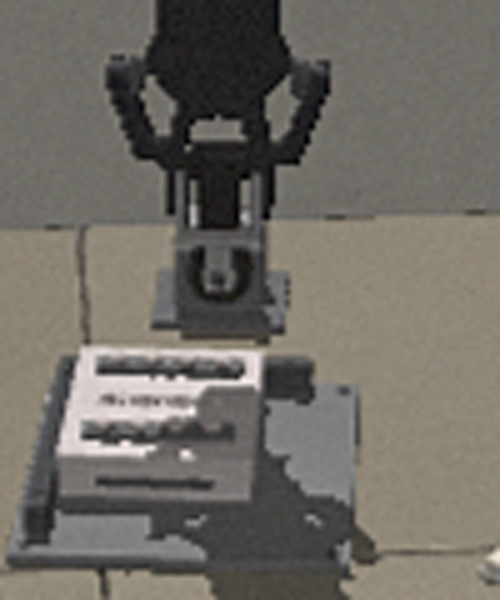

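The roller hangs upright in the jaws (crop px (215,220)), with the wheel clear and just outside the block over row 3. Now pressing.

```bash
python3 -m crank '[[1.9,0,15,0,0,0],[0,0,10,0,0,0],[0,0,6,0,0,0],[0,0,3,0,0,0],[0,0,1.4,0,0,0],[0,0,0,0,0,0],[0,0,0,0,0,0],[0,0,0,0,0,0],[0,0,0,0,0,0],[0,0,0,0,0,0]]' | sed -n '2p;4,6p'
python3 -m crank '[[0,0,0.5,0,0,0],[0,0,0.5,0,0,0],[0,0,0.5,0,0,0],[0,0,0.5,0,0,0],[0,0,0.5,0,0,0],[0,0,0,0,0,0],[0,0,0,0,0,0],[0,0,0,0,0,0],[0,0,0,0,0,0],[0,0,0,0,0,0]]' | sed -n '2p;4,6p'
python3 -m crank '[[0,0,0.5,0,0,0],[0,0,0.5,0,0,0],[0,0,0.5,0,0,0],[0,0,0.5,0,0,0],[0,0,0,0,0,0],[0,0,0,0,0,0],[0,0,0,0,0,0],[0,0,0,0,0,0],[0,0,0,0,0,0],[0,0,0,0,0,0]]' | sed -n '2p;4,6p'
```

```text
tool_pos: [0.553, -0.1827, 0.1202]
wrist_force: [-0.1, 0.1, -2.7]
grip_width: 0.0377
finger_force: 100.9
tool_pos: [0.5538, -0.1828, 0.1182]
wrist_force: [0.2, 0.5, 4.8]
grip_width: 0.0379
finger_force: 102.8
tool_pos: [0.5536, -0.1827, 0.1161]
wrist_force: [-0.3, -0.4, 5.8]
grip_width: 0.0375
finger_force: 102.8
```

```bash
python3 -m crank '[[0,4,0,0,0,0],[0,4,0,0,0,0],[0,4,0,0,0,0],[0,4,0,0,0,0],[0,4,0,0,0,0],[0,4,0,0,0,0],[0,4,0,0,0,0],[0,4,0,0,0,0],[0,4,0,0,0,0],[0,4,0,0,0,0]]' | sed -n '2p;4,6p'
python3 -m crank '[[0,4,0,0,0,0],[0,4,0,0,0,0],[0,4,0,0,0,0],[0,4,0,0,0,0],[0,4,0,0,0,0],[0,4,0,0,0,0],[0,4,0,0,0,0],[0,0,0,0,0,0],[0,0,0,0,0,0],[0,0,0,0,0,0]]' | sed -n '2p;4,6p'
```

```text
tool_pos: [0.5926, -0.1882, 0.1156]
wrist_force: [0.2, 0.6, 5.0]
grip_width: 0.0376
finger_force: 102.5
tool_pos: [0.6203, -0.1921, 0.1156]
wrist_force: [0.3, -0.3, 3.9]
grip_width: 0.0376
finger_force: 102.4
```

```bash
python3 -m crank '[[0,0,-8,0,0,0],[0,-20,0,0,0,0],[0,-25,0,0,0,0],[0,-23,0,0,0,0],[0,0,4,0,0,0],[0,0,4,0,0,0],[0,0,1,0,0,0],[0,0,1,0,0,0],[0,0,1,0,0,0],[0,0,0,0,0,0]]' | sed -n '2p;4p'
python3 -m crank '[[0,0,0.5,0,0,0],[0,0,0.5,0,0,0],[0,0,0.5,0,0,0],[0,0,0.5,0,0,0],[0,0,0,0,0,0],[0,0,0,0,0,0],[0,0,0,0,0,0],[0,0,0,0,0,0],[0,0,0,0,0,0],[0,0,0,0,0,0]]' | sed -n '2p;4,6p'
```

```text
tool_pos: [0.5547, -0.1829, 0.1134]
wrist_force: [0.5, -0.3, 4.6]
tool_pos: [0.5563, -0.1831, 0.1129]
wrist_force: [1.4, -0.8, 14.1]
grip_width: 0.0373
finger_force: 105.3
```

```bash
python3 -m crank '[[0,-2,0.5,0,0,0],[0,4,0,0,0,0],[0,4,0,0,0,0],[0,4,0,0,0,0],[0,4,0,0,0,0],[0,4,0,0,0,0],[0,4,0,0,0,0],[0,4,0,0,0,0],[0,4,0,0,0,0],[0,4,0,0,0,0]]' | sed -n '2p;4,6p'
python3 -m crank '[[0,4,0,0,0,0],[0,4,0,0,0,0],[0,4,0,0,0,0],[0,4,0,0,0,0],[0,4,0,0,0,0],[0,4,0,0,0,0],[0,4,0,0,0,0],[0,4,0,0,0,0],[0,0,0,0,0,0],[0,0,0,0,0,0]]' | sed -n '2p;4,6p'
```

```text
tool_pos: [0.5883, -0.1879, 0.1127]
wrist_force: [-3.1, -0.5, 18.3]
grip_width: 0.0373
finger_force: 106.6
tool_pos: [0.6222, -0.1918, 0.1129]
wrist_force: [2.0, 0.0, 12.6]
grip_width: 0.0374
finger_force: 105.0
```

```bash
python3 -m crank '[[0,0,-10,0,0,0],[0,0,-10,0,0,0],[20,-20,0,0,0,0],[25,-20,0,0,0,0],[25,-20,0,0,0,0],[14,-9,0,0,0,0],[0,0,0,0,0,0],[0,0,0,0,0,0],[0,0,0,0,0,0],[0,0,0,0,0,0]]' | sed -n '2p;4,6p'
python3 - <<'E'
from h import *
p=jw(-.033,.042,np.array([.5912,-.1474]),-8.1);plan(p[0],p[1],.119,81.9)
E
```

```text
tool_pos: [0.5621, -0.1, 0.1301]
wrist_force: [0.1, -0.4, -2.7]
grip_width: 0.0376
finger_force: 101.5
90.75 [ 0.5621 -0.1     0.1301] [[0.142, 0.99, 0.0], [0.99, -0.142, 0.001], [0.001, -0.0, -1.0]] F [ 0.1 -0.4 -2.7] w 0.037627311138823796 101.45194869954139
turn [-0.01 -0.08 -0.06] shift [-0.9  2.5 11.1]
```

```bash
python3 -m crank '[[-0.9,2.5,8,0,0,0],[0,0,3,0,0,0],[0,0,0.5,0,0,0],[0,0,0.5,0,0,0],[0,0,0.5,0,0,0],[0,0,0.5,0,0,0],[0,0,0.5,0,0,0],[0,0,0.5,0,0,0],[0,0,0.5,0,0,0],[0,0,0,0,0,0]]' | sed -n '2p;4,6p'
python3 -m crank '[[0,4,0,0,0,0],[0,4,0,0,0,0],[0,4,0,0,0,0],[0,4,0,0,0,0],[0,4,0,0,0,0],[0,4,0,0,0,0],[0,4,0,0,0,0],[0,4,0,0,0,0],[0,4,0,0,0,0],[0,4,0,0,0,0]]' | sed -n '2p;4,6p'
python3 -m crank '[[0,4,0,0,0,0],[0,4,0,0,0,0],[0,4,0,0,0,0],[0,4,0,0,0,0],[0,4,0,0,0,0],[0,4,0,0,0,0],[0,4,0,0,0,0],[0,0,0,0,0,0],[0,0,0,0,0,0],[0,0,0,0,0,0]]' | sed -n '2p;4,6p'
```

```text
tool_pos: [0.565, -0.1006, 0.1166]
wrist_force: [-0.7, -1.5, 4.9]
grip_width: 0.0375
finger_force: 103.3
tool_pos: [0.6035, -0.1058, 0.1157]
wrist_force: [-0.3, -0.3, 5.5]
grip_width: 0.0376
finger_force: 103.3
tool_pos: [0.6315, -0.1098, 0.1158]
wrist_force: [-0.2, -0.3, 3.0]
grip_width: 0.0378
finger_force: 103.0
```

```bash
python3 -m crank '[[0,0,-8,0,0,0],[0,-20,0,0,0,0],[0,-25,0,0,0,0],[0,-23,0,0,0,0],[0,-1,4,0,0,0],[0,0,4,0,0,0],[0,0,1,0,0,0],[0,0,1,0,0,0],[0,0,1,0,0,0],[0,0,0,0,0,0]]' | sed -n '2p;4p'
python3 -m crank '[[0,0,0.5,0,0,0],[0,0,0.5,0,0,0],[0,0,0.5,0,0,0],[0,0,0.5,0,0,0],[0,0,0.5,0,0,0],[0,0,0,0,0,0],[0,0,0,0,0,0],[0,0,0,0,0,0],[0,0,0,0,0,0],[0,0,0,0,0,0]]' | sed -n '2p;4,6p'
python3 -m crank '[[0,0,0,0,0,0],[0,4,0,0,0,0],[0,4,0,0,0,0],[0,4,0,0,0,0],[0,4,0,0,0,0],[0,4,0,0,0,0],[0,4,0,0,0,0],[0,4,0,0,0,0],[0,4,0,0,0,0],[0,4,0,0,0,0]]' | sed -n '2p;4,6p'
python3 -m crank '[[0,4,0,0,0,0],[0,4,0,0,0,0],[0,4,0,0,0,0],[0,4,0,0,0,0],[0,4,0,0,0,0],[0,4,0,0,0,0],[0,4,0,0,0,0],[0,4,0,0,0,0],[0,0,0,0,0,0],[0,0,0,0,0,0]]' | sed -n '2p;4,6p'
```

```text
tool_pos: [0.565, -0.1001, 0.1135]
wrist_force: [-0.5, -0.5, 5.4]
tool_pos: [0.5667, -0.1004, 0.1129]
wrist_force: [-0.1, -1.3, 16.5]
grip_width: 0.0375
finger_force: 106.5
tool_pos: [0.6006, -0.1048, 0.1127]
wrist_force: [-3.4, -1.2, 18.5]
grip_width: 0.0376
finger_force: 106.9
tool_pos: [0.6344, -0.1096, 0.1129]
wrist_force: [1.3, -0.0, 11.2]
grip_width: 0.0374
finger_force: 105.1
```

```bash
python3 -m crank '[[0,0,-15,0,0,0],[0,0,-25,0,0,0],[0,0,0,0,0,0],[-20,-10,0,0,0,-1],[-40,-10,0,0,0,0],[-40,-10,0,0,0,0],[-40,-10,0,0,0,0],[-40,-10,0,0,0,0],[-40,-5,0,0,0,0],[0,0,0,0,0,0]]' | sed -n '2p;4p'
python3 - <<'E'
from h import *
plan(.5415,-.352,.1545,83)
E
```

```text
tool_pos: [0.5432, -0.3282, 0.1478]
wrist_force: [-0.1, -0.0, -2.6]
100.75 [ 0.5432 -0.3282  0.1478] [[0.132, 0.991, -0.006], [0.991, -0.132, -0.002], [-0.003, -0.006, -1.0]] F [-0.1 -0.  -2.6] w 0.03765524201101722 101.93155540519001
turn [-0.34  0.16 -0.59] shift [-23.8   1.2  -6.7]
```

```bash
python3 -m crank '[[-12,0.6,-5,0,0,-0.3],[-9,0.6,0,0,0,0],[0,0,0,0,0,0],[0,0,0,0,0,0],[0,0,0,0,0,0],[0,0,0,0,0,0],[0,0,0,0,0,0],[0,0,0,0,0,0],[0,0,0,0,0,0],[0,0,0,0,0,0]]' | sed -n '2p;4p'
python3 - <<'E'
from h import *
plan(.5415,-.352,.077,83)
E
```

```text
tool_pos: [0.5472, -0.3421, 0.1548]
wrist_force: [-0.9, 0.4, -2.7]
102.0 [ 0.5472 -0.3421  0.1548] [[0.118, 0.993, -0.0], [0.993, -0.118, 0.002], [0.002, -0.0, -1.0]] F [-0.9  0.4 -2.7] w 0.0372767209290352 101.91840623941971
turn [-0.02 -0.09  0.22] shift [-10.5  -4.4  77.8]
```

```bash
python3 -m crank '[[-5,-2.2,0,0,0,0.2],[-5.5,-2.2,0,0,0,0],[0,0,0,0,0,0],[0,0,10,0,0,0],[0,0,10,0,0,0],[0,0,10,0,0,0],[0,0,0,0,0,0],[0,0,0,0,0,0],[0,0,0,0,0,0],[0,0,0,0,0,0]]' | sed -n '2p;4p'
python3 - <<'E'
from h import *
plan(.5415,-.352,.077,83)
E
```

```text
tool_pos: [0.5418, -0.3521, 0.1252]
wrist_force: [0.0, 0.2, -1.3]
103.25 [ 0.5418 -0.3521  0.1252] [[0.122, 0.993, 0.0], [0.993, -0.122, 0.001], [0.001, 0.0, -1.0]] F [ 0.   0.2 -1.3] w 0.03789105725158502 101.91412906323421
turn [ 0.02 -0.08  0.02] shift [ 0.  -0.3 48.2]
```

```bash
python3 -m crank '[[0,0,3,0,0,0],[0,0,4,0,0,0],[0,0,4,0,0,0],[0,0,4,0,0,0],[0,0,4,0,0,0],[0,0,4,0,0,0],[0,0,3,0,0,0],[0,0,0,0,0,0],[0,0,0,0,0,0],[0,0,0,0,0,0]]' | sed -n '2p;4p'
python3 -m crank '[[0,0,4,0,0,0],[0,0,4,0,0,0],[0,0,4,0,0,0],[0,0,4,0,0,0],[0,0,3,0,0,0],[0,0,1,0,0,0],[0,0,1,0,0,0],[0,0,0.5,0,0,0],[0,0,0,0,0,0],[0,0,0,0,0,0]]' | sed -n '2p;4p'
```

```text
tool_pos: [0.5417, -0.352, 0.099]
wrist_force: [0.2, 0.3, -4.0]
tool_pos: [0.5416, -0.3519, 0.0774]
wrist_force: [-0.4, -0.4, -2.1]
```

```bash
python3 -m crank '[[0,0,0.5,0,0,0],[0,0,0.5,0,0,0],[0,0,0.5,0,0,0],[0,0,0.5,0,0,0],[0,0,0,0,0,0],[0,0,0,0,0,0],[0,0,0,0,0,0],[0,0,0,0,0,0],[0,0,0,0,0,0],[0,0,0,0,0,0]]' | sed -n '2p;4p'
python3 -m crank '[[0,0,0,0,0,0],[0,0,0,0,0,0],[0,0,0,0,0,0],[0,0,0,0,0,0],[0,0,0,0,0,0],[0,0,0,0,0,0],[0,0,0,0,0,0],[0,0,0,0,0,0],[0,0,0,0,0,0],[0,0,0,0,0,0]]' 0.25 | sed -n '2p;4,5p'
python3 -m crank '[[0,0,-5,0,0,0],[0,0,-10,0,0,0],[0,0,-20,0,0,0],[0,0,-40,0,0,0],[0,0,-40,0,0,0],[0,0,0,0,0,0],[0,-50,0,0,0,0],[0,-50,0,0,0,0],[0,-50,0,0,0,0],[0,0,0,0,0,0]]' | sed -n '2p;4,5p'
python3 - <<'E'
from h import *
a=grab_frame('top')[:,:,::-1];cv2.imwrite('pics/raw_t9.png',a)
o=cv2.imread('pics/raw_t5.png');z=cv2.imread('pics/raw_t0.png')
def cmp(r,p,q,n):
    x0,y0,x1,y1=r;P=p[y0:y1,x0:x1].astype(np.float32).mean(2);Q=q[y0:y1,x0:x1].astype(np.float32).mean(2)
    print(n,'shift px',np.round(cv2.phaseCorrelate(P,Q)[0],2),'maxdiff frac',(abs(P-Q)>40).mean().round(3))
cmp((365,200,440,275),o,a,'block vs home');cmp((474,235,525,282),z,a,'roller vs start')
st()
E
```

```text
tool_pos: [0.5416, -0.3519, 0.076]
wrist_force: [-3.1, 1.0, 5.5]
tool_pos: [0.5416, -0.3518, 0.0753]
wrist_force: [-0.3, 0.0, -0.2]
grip_width: 0.0642
tool_pos: [0.3871, -0.3337, 0.1903]
wrist_force: [1.0, 0.0, 0.2]
grip_width: 0.0639
block vs home shift px [0.4 0.6] maxdiff frac 0.0
roller vs start shift px [-0.04  0.3 ] maxdiff frac 0.0
109.55 [ 0.3908 -0.334   0.1907] [[0.123, 0.992, -0.002], [0.992, -0.123, 0.001], [0.001, -0.002, -1.0]] F [0.9 0.6 0.4] w 0.06406829012594481 0.0
```

```bash
python3 - <<'E'
import cv2,numpy as np
g=lambda n:cv2.imread(f'pics/raw_{n}.png').astype(np.float32).mean(2)
T={n:g(n) for n in('t2','t3','t5','t9')}
h=cv2.createHanningWindow((18,42),cv2.CV_32F);h2=cv2.createHanningWindow((24,20),cv2.CV_32F)
for n in('t3','t5','t9'):
    r=[np.round(cv2.phaseCorrelate(T['t2'][y:y+H,x:x+W].copy(),T[n][y:y+H,x:x+W].copy(),w)[0],2) for x,y,W,H,w in((398,216,18,42,h),(430,205,24,20,h2),(330,270,24,20,h2))]
    print(n,'midrow',r[0],'corner/bars',r[1],'jig corner',r[2])
E
```

```text
t3 midrow [0.02 0.55] corner/bars [0.22 0.04] jig corner [0.01 0.14]
t5 midrow [0.3  0.72] corner/bars [0.06 0.08] jig corner [ 0.46 -0.82]
t9 midrow [0.31 0.86] corner/bars [0.02 0.04] jig corner [-0.03 -0.08]
```

Everything is in place, but the block may sit about 1 mm short of the far bar. Time allows one last firm push in x, low on the block and well clear of the strips.

```bash
python3 -m crank '[[0,0,0,0,0,10],[0,0,0,0,0,10],[0,0,0,0,0,10],[0,0,0,0,0,10],[0,0,0,0,0,10],[0,0,0,0,0,10],[0,0,0,0,0,10],[0,0,0,0,0,10],[0,0,0,0,0,10],[0,0,0,0,0,1]]' 0.35 60 | sed -n '1p'
python3 - <<'E'
from h import *
p=jw(-.080,-.024);plan(p[0],p[1],.0353,-8)
E
```

```text
time: 110.8
110.8 [ 0.3946 -0.3336  0.1905] [[0.991, -0.136, 0.001], [-0.136, -0.991, 0.001], [0.001, -0.001, -1.0]] F [0.1 1.  0.2] w 0.055571724751498325 0.0
turn [-0.07 -0.07  0.19] shift [  68.1 -212.9  155.2]
```

```bash
python3 -m crank '[[8,-40,0,0,0,0.2],[15,-50,0,0,0,0],[15,-50,0,0,0,0],[15,-50,20,0,0,0],[15,-23,30,0,0,0],[0,0,0,0,0,0],[0,0,0,0,0,0],[0,0,0,0,0,0],[0,0,0,0,0,0],[0,0,0,0,0,0]]' | sed -n '2p;4p'
python3 - <<'E'
from h import *
p=jw(-.080,-.024);plan(p[0],p[1],.0353,-8)
E
```

```text
tool_pos: [0.4901, -0.1331, 0.1411]
wrist_force: [-0.3, -0.4, 0.3]
112.05 [ 0.4901 -0.1331  0.1411] [[0.99, -0.143, 0.0], [-0.143, -0.99, 0.001], [0.0, -0.001, -1.0]] F [-0.3 -0.4  0.3] w 0.055621600336029184 0.0
turn [-0.08 -0.01 -0.22] shift [  1.4  -1.1 105.8]
```

```bash
python3 -m crank '[[0,0,30,0,0,-0.2],[0,0,30,0,0,0],[0,0,25,0,0,0],[0,0,15,0,0,0],[0,0,5.5,0,0,0],[5,0,0,0,0,0],[5,0,0,0,0,0],[5,0,0,0,0,0],[5,0,0,0,0,0],[5,0,0,0,0,0]]' | sed -n '2p;4p'
python3 -m crank '[[2,0,0,0,0,0],[2,0,0,0,0,0],[0.5,0,0,0,0,0],[0.5,0,0,0,0,0],[0.5,0,0,0,0,0],[0.5,0,0,0,0,0],[0.5,0,0,0,0,0],[0.5,0,0,0,0,0],[0,0,0,0,0,0],[0,0,0,0,0,0]]' | sed -n '2p;4p'
python3 -m crank '[[0.5,0,0,0,0,0],[0.5,0,0,0,0,0],[0.5,0,0,0,0,0],[0.5,0,0,0,0,0],[0,0,0,0,0,0],[0,0,0,0,0,0],[0,0,0,0,0,0],[0,0,0,0,0,0],[0,0,0,0,0,0],[0,0,0,0,0,0]]' | sed -n '2p;4p'
```

```text
tool_pos: [0.5154, -0.1359, 0.0354]
wrist_force: [-0.4, -0.2, -0.7]
tool_pos: [0.5218, -0.1368, 0.0352]
wrist_force: [-0.7, 0.1, -0.5]
tool_pos: [0.5225, -0.1369, 0.0351]
wrist_force: [-4.6, 0.8, 3.9]
```

```bash
for i in 1 2; do python3 -m crank '[[0.5,0,0,0,0,0],[0.5,0,0,0,0,0],[0.5,0,0,0,0,0],[0.5,0,0,0,0,0],[0.5,0,0,0,0,0],[0,0,0,0,0,0],[0,0,0,0,0,0],[0,0,0,0,0,0],[0,0,0,0,0,0],[0,0,0,0,0,0]]' | sed -n '2p;4p'; done
```

```text
tool_pos: [0.5228, -0.1368, 0.035]
wrist_force: [-8.8, 1.3, 6.8]
tool_pos: [0.5232, -0.1369, 0.0349]
wrist_force: [-12.3, 2.6, 10.6]
```

```bash
python3 -m crank '[[-4,0,0,0,0,0],[-8,0,0,0,0,0],[-8,0,0,0,0,0],[0,0,-30,0,0,0],[0,0,-60,0,0,0],[0,0,-60,0,0,0],[0,0,0,0,0,0],[0,0,0,0,0,0],[0,0,0,0,0,0],[0,0,0,0,0,0]]' | sed -n '1,2p'
python3 -c "
from station import *
print(job_done())"
```

```text
time: 119.55
tool_pos: [0.5083, -0.1351, 0.184]
the job is handed in; nothing more can be done
None
```

I handed the job in at about 120 s, but no verdict came back: by force and camera readings the block is home against both stops, both strips in the tray (only two were there) are rolled fully home, and the roller is upright in its stand; the block was knocked aside once before pressing and pushed home again.

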